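# Prop the compressor hood open

### The job

Get the small bench compressor ready for servicing: lift its blue hood by the bar handle until it leans back against its stop, swing the prop rod on its left side up, then draw the hood gently forward and down until the rod's bent tip sits fully home in the notch bracket on the hood's side and the rod carries the hood. Don't let the hood drop, and leave the things lying around the compressor where they are.

Things in the scene. Friction and masses are not known exactly. Their poses are not given: they have to be found in the camera images.
- compressor: Small bench air compressor: grey base 236 x 240 x 34 mm on rubber feet, blue hood shut over it (motor, pump, receiver inside), 160 mm high in all. Origin: underside of the base, middle. x points to its back, y to its left side, z up. Heavy, never moves; stands at another place and yaw (up to 13 degrees) each time.
- hood (a joint): Angle of the blue hood, rad: 0 shut, grows as its front rises; hinged at the back along y. Stop at 1.22 (70 degrees). Mass about 0.9 kg, nearly free hinge, no spring: below its balance point at 0.98 it falls shut by its weight, beyond that it leans back and stays at the stop on its own. With the rod's tip fully home in the notch it rests at 0.785 (45 degrees).
- hood_hinge (a point): Point on the hood's hinge axis (along the compressor's y), at the middle of its width; in the compressor frame at (110, 0, 45) mm.
- hood_handle (a point): Middle of the hood's bar handle: dark round bar 12 mm thick, straight for 96 mm along the compressor's y, 48 mm off the hood's front face (42 mm clear behind it). With the hood shut it lies 253 mm in front of the hinge axis and 28 mm above it; turns with the hood. The bar can roll between fingers that keep their own angle while the hood turns.
- notch (a point): Seat in the notch bracket on the hood's left side: where the rod tip's centre lies when fully home. Steel upside-down channel, standing 34 mm out from the hood's side wall; slot 13 mm wide, straight for 11 mm below the seat, then a flared mouth 43 mm wide. Hood shut: 165 mm in front of the hinge axis, 45 mm above it, mouth down (7 degrees to the front); turns with the hood.
- rod (a joint): Angle of the prop rod, rad: 0 lying level along the compressor's left side, pointing to its back; grows as it swings up about its pivot at the front (up to 1.6). Stiff pivot (0.2 N m): it stays where left. Starts between 0 and 0.3. Fully home in the notch it stands at 0.838 (48 degrees), leaning to the back; left within 0.07 of that, the flared mouth leads it in as the hood is drawn down.
- rod_pivot (a point): Rod's pivot axis (along the compressor's y) where it meets the rod; in the compressor frame at (-95, 172, 60) mm, 205 mm in front of the hood's hinge axis and 15 mm above it.
- rod_sleeve (a point): Middle of the red grip sleeve on the rod, 90 mm from the pivot along the rod. Sleeve 16 mm thick and 80 mm long; the rod runs 52 mm outside the base's side wall, with nothing below it but the bench.
- rod_tip (a point): On the axis of the rod's bent tip, at the part that goes into the notch. The rod is 10 mm round steel; 179.6 mm from the pivot it is bent square towards the hood, the bent end being 35 mm long (this point lies 26 mm inward of the rod, 146 mm left of the compressor's middle).
- oil_can: Bystander: yellow and brown 5 litre oil can, 125 x 180 x 298 mm, standing to the left. Origin: underside, middle.
- grease_gun: Bystander: red and black grease gun barrel, 200 mm long, 49 mm thick, lying left of the compressor's front. Origin: underside, middle.
- tape: Bystander: yellow roll of tape, 102 mm across, 24 mm high, lying to the right. Origin: underside, middle.
- spanner: Bystander: steel combination spanner, 199 mm long, lying at the right front. Origin: underside, middle.

How it is judged:
By the outcome, as a careful person would: the job done as asked, in the order asked, and still so for the second after the job is handed in, with the robot touching nothing.
It also fails if it takes over 72 s, if anything falls off the work surface, if the arm or the gripper's body presses on something with over 40 N, if the wrist force passes 120 N, or if a joint passes its speed limit or range.

### The arm

A 7-joint arm with a two-finger parallel gripper is mounted at the origin on a cart in front of the work surface, level with it; the furniture and walls round the work are solid. World frame = base frame: x ahead of the robot, y to its left, z up, the work surface at z = 0. Lengths are in m, angles in rad, forces in N, time in s.
With the tool pointing down it reaches from about 0.4 to 0.85 m from the base axis. Payload 10.4 kg.
Tool frame: the origin (TCP) lies at the very end of the fingers, on their centre line; the grasp point (between the pads) lies 19 mm behind it; z points along the fingers, y is the direction in which the jaws open and shut (so a half turn about z gives the same grasp; the last joint's range is limited). The gripper opens to 87 mm and grips with 3 to 60 N. Pads are 19 mm wide; open, the fingers measure 117 mm over their backs; the gripper's body (75 mm by 190 mm) begins 51 mm behind the grasp point.
Start: joints at [1.147, 0.332, -0.065, 1.46, 0.022, 1.35, -0.088], TCP at [0.244, -0.575, 0.223] pointing down, gripper open.
Joint ranges: [-2.6, 2.6], [-0.5, 2.12], [-1.47, 1.34], [0.16, 2.42], [-1.27, 4.41], [0.06, 2.06], [-2.6, 2.6]. Speed limits (rad/s): [2.22, 2.22, 2.79, 2.79, 3.14, 3.14, 3.14].

### API

Orientations are given as a unit quaternion [x, y, z, w].
In Python, from bench import read_state, camera, close_job gives the robot as it stands.
- The arm moves only by the shell command python3 -m inch 'ROWS' [OPENING] [FORCE]. ROWS is JSON, a list of rows, each a list of 6 numbers: the shift along the tool's x, y, z as a fraction of full scale, then the turn, a rotation vector about the tool's x, y, z as a fraction of full scale. In form: [[tx, ty, tz, ax, ay, az], ...]. A call has 1 to 5 rows; each row shifts and turns the commanded pose from where the row before left it, along the tool's axes as they then stand; what a row does not reach is not made up. Full scale, the value 1, is 0.04 m for a shift and 120 degrees for a turn. A row lasts 1/8 s, in which the tool goes at most 62.5 mm and 10.7 degrees, less where a joint would pass 70% of its speed; a pose out of reach is approached as far as the arm can. A call with a number of a shift or a turn outside -1 to 1 is refused whole. A call with a gripper value outside its range is refused whole. OPENING is the opening, from -1 (shut) to 1 (fully open), so that 0 is half open, set as the call begins (- or left out, the last holds). The fingers move at their own pace and stop on an object; FORCE is the grip in N (left out, the last holds). Time passes only in rows, so rows that do not move let the fingers close. It gives the time, the measured TCP pose, the force and the opening at its end, in the units of the state.
- read_state(): the state, without advancing time (a new reading comes with each control period).
- camera(name): name is "scene" or "side" or "wrist"; returns a dict with "img" (384x512x3 uint8, red, green, blue), "depth" (384x512 float32, m along the optical axis (not along the pixel's ray), 0 where there is no reading), "fx", "fy", "cx", "cy" (pixels), "k1" (the pictures are not rectified: a ray, as slopes to the right and down, at radius r is drawn at 1 + k1 r^2 times it, then the intrinsics apply), "position" and "orientation" of the camera in the world; the wrist camera has in their place "tool_from_camera" (4x4, takes a point from camera to tool coordinates, whose origin is the TCP and whose axes are the flange's). Camera axes: x right, y down, z forward; pixel columns grow to the right and rows downward; lengths in m; the calibration is good to about 2 mm. A picture is of the moment at which its call begins: read the wrist's pose just before it.
- close_job(): hands the job in, once; it reports no verdict.
The state is a dict: "time": time; "joint_positions": joint angles; "joint_vel": joint speeds; "joint_torque": joint torques, N m; "ee_pos": TCP position; "eef_rot": TCP orientation; "ft_force": force on the tool from outside, world axes, zero at the start; "torque": the same for the moment, N m; "width": finger opening in m.
Only numpy, scipy, OpenCV 4.12 (cv2) and the standard library are available. Lean on these libraries where they do the work, as an engineer would, in place of code of your own. Each camera call takes 0.05 s, during which the arm holds its last target.

## Working session

There is one attempt and no reset: what is moved stays moved. The work goes in short steps, Python scripts to look and compute and a shell command to move; the robot and the scene stay as the last step left them, time stands still between calls to the robot, and variables do not carry over. Pictures are saved under pics/ and viewed, and the job is handed in when it is done.

```bash
ls; mkdir -p pics; python3 - <<'E'
from bench import read_state,camera
import cv2,numpy as np
s=read_state();print(s)
for n in ("scene","side","wrist"):
    c=camera(n);cv2.imwrite(f"pics/{n}0.png",c["img"][:,:,::-1]);np.savez(f"pics/{n}0.npz",**c)
    print(n,{k:v for k,v in c.items() if k not in("img","depth")})
E
```

```text
pics
{'time': 0.0, 'joint_positions': array([ 1.14740068,  0.33284913, -0.06470303,  1.46095573,  0.02157171,
        1.34992172, -0.08852053]), 'joint_vel': array([-7.04618865e-05,  1.34935734e-05, -5.23844827e-04, -1.22784196e-03,
        1.45703154e-03, -9.18609142e-04,  5.88435059e-04]), 'joint_torque': array([-1.22601279e-03, -6.23254609e+01,  2.44020304e-02, -3.89887762e+01,
       -6.12343848e-02,  3.99751193e-02,  1.60019727e-04]), 'ee_pos': array([ 0.24369128, -0.57509673,  0.22176127]), 'eef_rot': array([ 9.79987469e-01,  1.99057889e-01, -1.63058752e-04, -7.01177613e-04]), 'ft_force': array([ 0.03370211, -0.52809955, -0.38383852]), 'torque': array([0.00499942, 0.03915189, 0.02007007]), 'width': 0.08704241710768844}
scene {'fx': 417.2629980471477, 'fy': 417.2629980471477, 'cx': 260.65791685439876, 'cy': 190.76571375181794, 'k1': -0.10293272880243479, 'position': array([ 0.67113595, -0.77827742,  1.28340241]), 'orientation': array([ 0.95591108,  0.0954383 , -0.02361479, -0.276709  ])}
side {'fx': 443.15425304314493, 'fy': 443.15425304314493, 'cx': 253.58870083301696, 'cy': 194.80812512404336, 'k1': -0.09048027349274435, 'position': array([-0.31657098, -1.51889292,  0.77114866]), 'orientation': array([ 0.79960776, -0.2163976 ,  0.13973311, -0.54247043])}
wrist {'fx': 299.352565792872, 'fy': 299.352565792872, 'cx': 255.73741607715272, 'cy': 196.07783606301047, 'k1': -0.06536299240161242, 'tool_from_camera': array([[-2.32205838e-04, -9.53037282e-01, -3.02852912e-01,
         8.30709670e-02],
       [ 9.99999973e-01, -2.29084706e-04, -4.58293957e-05,
        -9.29349217e-04],
       [-2.57018475e-05, -3.02852914e-01,  9.53037309e-01,
        -1.62188006e-01],
       [ 0.00000000e+00,  0.00000000e+00,  0.00000000e+00,
         1.00000000e+00]])}
```

View pics/scene0.png

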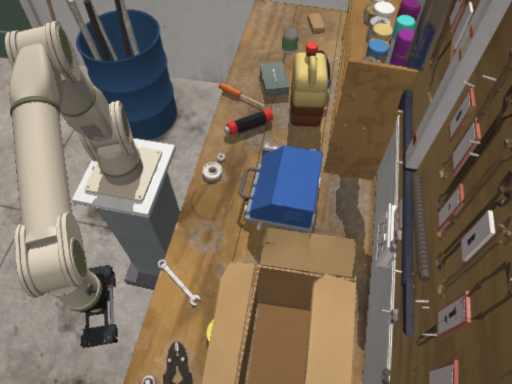

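View pics/side0.png

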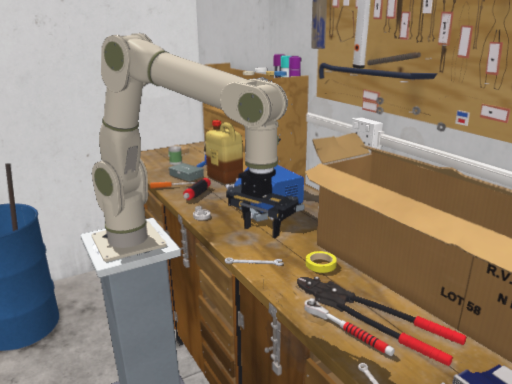

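View pics/wrist0.png

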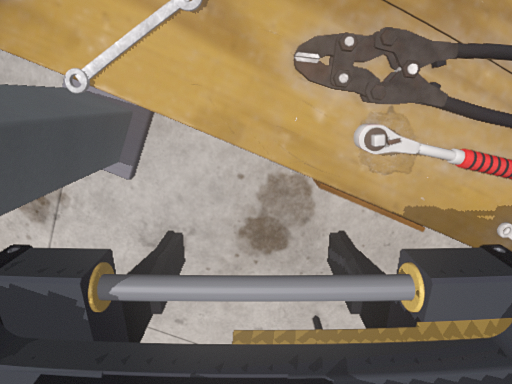

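The scene view shows the blue hood at about (285,187) with the bar handle at (247,183); the rod side is at the top, near (270,150). Measuring the compressor pose next.

```bash
cat > h.py <<'E'
import numpy as np,cv2
from scipy.spatial.transform import Rotation as R
from bench import read_state,camera
def K(c): return np.array([[c["fx"],0,c["cx"]],[0,c["fy"],c["cy"]],[0,0,1.]]),np.array([float(c["k1"]),0,0,0])
def slopes(c,uv):
    # spec: distorted = s*(1+k1 r^2), undistorted r
    k,d=K(c); return cv2.undistortPoints(np.asarray(uv,float).reshape(-1,1,2),k,d,None,None,None,(3,40,1e-9)).reshape(-1,2) if 0 else cv2.undistortPoints(np.asarray(uv,float).reshape(-1,1,2),k,d).reshape(-1,2)
def campose(c,s=None):
    if "position" in c: return R.from_quat(c["orientation"]).as_matrix(),np.asarray(c["position"])
    T=c["tool_from_camera"];Rt=R.from_quat(s["eef_rot"]).as_matrix()
    return Rt@T[:3,:3],Rt@T[:3,3]+s["ee_pos"]
def pts(c,uv,s=None):
    uv=np.asarray(uv); z=c["depth"][uv[:,1].astype(int),uv[:,0].astype(int)]
    sl=slopes(c,uv); p=np.c_[sl*z[:,None],z]; Rm,t=campose(c,s); return p@Rm.T+t
def ray(c,uv,s=None):
    sl=slopes(c,uv);Rm,t=campose(c,s);return t,np.c_[sl,np.ones(len(sl))]@Rm.T
def proj(c,P,s=None):
    Rm,t=campose(c,s);q=(np.atleast_2d(P)-t)@Rm;k,d=K(c)
    return cv2.projectPoints(q,np.zeros(3),np.zeros(3),k,d)[0].reshape(-1,2)
def grab(n,name):
    s=read_state();c=camera(n);cv2.imwrite(f"pics/{name}.png",c["img"][:,:,::-1]);return c,s
# compressor frame -> world
def load():
    o=np.load("pose.npy");return o
def w(p,pose=None):
    x,y,a=load() if pose is None else pose
    p=np.atleast_2d(p)/1000.;c,s=np.cos(a),np.sin(a)
    return np.c_[x+c*p[:,0]-s*p[:,1],y+s*p[:,0]+c*p[:,1],p[:,2]]
E
python3 - <<'E'
from h import *
c=dict(np.load("pics/scene0.npz"))
hsv=cv2.cvtColor(c["img"],cv2.COLOR_RGB2HSV)
m=cv2.inRange(hsv,(100,120,40),(125,255,255)); m[:140]=0;m[235:]=0;m[:,:240]=0;m[:,330:]=0
v,u=np.nonzero(m&(c["depth"]>0)); P=pts(c,np.c_[u,v]);print(len(P),P.min(0),P.max(0),np.percentile(P[:,2],[2,50,98]))
T=P[P[:,2]>0.145]; 
r=cv2.minAreaRect((T[:,:2]*1000).astype(np.float32));print(r,cv2.boxPoints(r),len(T))
r=cv2.minAreaRect((P[:,:2]*1000).astype(np.float32));print(r,cv2.boxPoints(r))
cv2.imwrite("pics/z.png",cv2.resize(c["img"][130:240,225:345,::-1],None,fx=6,fy=5,interpolation=cv2.INTER_CUBIC))
E
```

```text
4439 [ 0.51316184 -0.12831975  0.04482616] [0.71534801 0.11879705 0.16836717] [0.0591579  0.15802869 0.16501135]
((638.2115478515625, -5.324714660644531), (241.94532775878906, 154.68077087402344), 89.74974060058594) [[ 560.3435   -125.95842 ]
 [ 715.0228   -126.63403 ]
 [ 716.0796    115.30899 ]
 [ 561.40027   115.984604]] 2839
((614.2557373046875, -4.7609100341796875), (202.1823272705078, 247.12014770507812), 0.0014105483423918486) [[ 513.1615   118.79668]
 [ 513.1676  -128.32347]
 [ 715.35    -128.3185 ]
 [ 715.3439   118.80165]]
```

View pics/z.png

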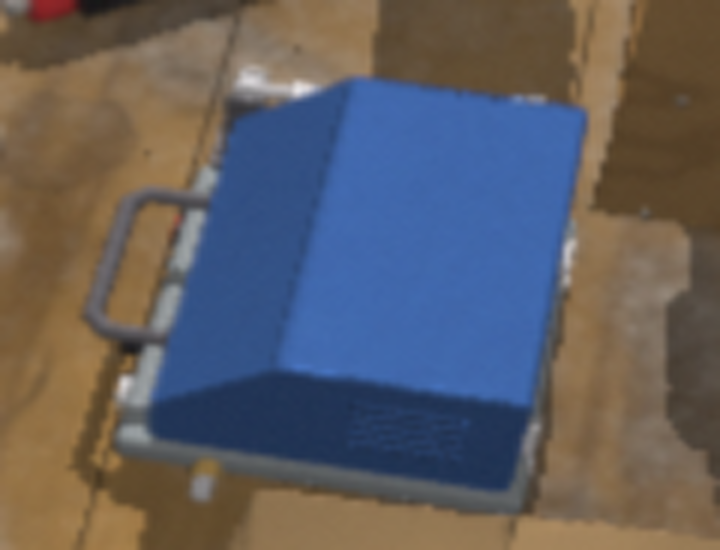

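```bash
python3 - <<'E'
from h import *
c=dict(np.load("pics/scene0.npz"))
hsv=cv2.cvtColor(c["img"],cv2.COLOR_RGB2HSV)
m=cv2.inRange(hsv,(100,120,40),(125,255,255)); m[:140]=0;m[235:]=0;m[:,:240]=0;m[:,330:]=0
v,u=np.nonzero(m&(c["depth"]>0)); P=pts(c,np.c_[u,v])
# top plane edges by y bins
T=P[P[:,2]>0.15]
ys=np.arange(-.09,.09,.01);
for nm,f in(("front",lambda a:np.percentile(a,3)),("back",lambda a:a.max())):
    e=np.array([f(T[abs(T[:,1]-y)<.006][:,0]) for y in ys]);q=np.polyfit(ys,e,1);print(nm,q,np.std(e-np.polyval(q,ys)))
xs=np.arange(.57,.70,.01)
for nm,f in(("left",np.max),("right",np.min)):
    e=np.array([f(T[abs(T[:,0]-x)<.006][:,1]) for x in xs]);q=np.polyfit(xs,e,1);print(nm,q,np.polyval(q,.64),np.std(e-np.polyval(q,xs)))
F=P[(P[:,2]>.07)&(P[:,2]<.14)&(abs(P[:,1])<.1)]
A=np.c_[F[:,1:],np.ones(len(F))];print("slope x=f(y,z)",np.linalg.lstsq(A,F[:,0],rcond=None)[0],len(F))
# handle
for uv in ([247.5,169.4],[241.2,192.]):
    o,d=ray(c,[uv]);print("handle",o+d[0]*((.073-o[2])/d[0][2]), c["depth"][int(uv[1]),int(uv[0])],pts(c,[uv]))
g=cv2.inRange(hsv,(0,0,30),(179,70,140));
u,v=np.meshgrid(np.arange(236,262),np.arange(160,205));u=u.ravel();v=v.ravel();Q=pts(c,np.c_[u,v]);k=(Q[:,2]>.06)&(Q[:,2]<.09)
for a,b,p in zip(u[k],v[k],Q[k]):
   if p[0]<.475: print(a,b,p.round(3))
E
```

```text
front [0.0054492  0.57542412] 0.001343168103880155
back [-0.00084785  0.71414478] 0.0008051871648413766
left [-0.00486388  0.11613368] 0.11302080406205159 0.001662323474073983
right [-0.03196458 -0.10390462] -0.1243619445569552 0.0010854066563851562
slope x=f(y,z) [0.00596537 0.98342107 0.42212967] 595
handle [0.46772626 0.0508566  0.073     ] 1.4691336 [[0.46901669 0.04559657 0.08067881]]
handle [ 0.46665563 -0.04585611  0.073     ] 1.425947 [[ 0.46693407 -0.04685346  0.07464822]]
248 167 [0.468 0.057 0.079]
249 167 [0.472 0.056 0.082]
250 167 [0.475 0.062 0.075]
246 168 [0.462 0.051 0.08 ]
247 168 [0.466 0.052 0.08 ]
248 168 [0.469 0.055 0.076]
249 168 [0.474 0.049 0.086]
246 169 [0.463 0.048 0.078]
247 169 [0.467 0.046 0.081]
248 169 [0.469 0.053 0.073]
249 169 [0.473 0.052 0.076]
245 170 [0.46  0.045 0.076]
246 170 [0.464 0.042 0.081]
247 170 [0.468 0.042 0.082]
248 170 [0.471 0.045 0.078]
249 170 [0.474 0.047 0.076]
244 171 [0.458 0.038 0.078]
245 171 [0.461 0.042 0.074]
246 171 [0.465 0.041 0.076]
247 171 [0.468 0.041 0.077]
244 172 [0.459 0.035 0.076]
245 172 [0.462 0.035 0.07
[... 1918 characters left out ...]
465 -0.043  0.08 ]
242 190 [ 0.468 -0.04   0.077]
239 191 [ 0.46  -0.048  0.081]
240 191 [ 0.463 -0.047  0.081]
241 191 [ 0.466 -0.047  0.081]
239 192 [ 0.461 -0.053  0.082]
240 192 [ 0.464 -0.051  0.08 ]
241 192 [ 0.466 -0.047  0.075]
239 193 [ 0.461 -0.054  0.077]
240 193 [ 0.464 -0.053  0.077]
241 193 [ 0.468 -0.053  0.078]
242 193 [ 0.471 -0.051  0.076]
239 194 [ 0.461 -0.056  0.074]
240 194 [ 0.466 -0.059  0.08 ]
241 194 [ 0.469 -0.058  0.081]
242 194 [ 0.472 -0.056  0.078]
243 194 [ 0.475 -0.054  0.075]
240 195 [ 0.466 -0.06   0.076]
241 195 [ 0.469 -0.06   0.078]
242 195 [ 0.473 -0.06   0.078]
241 196 [ 0.471 -0.065  0.079]
242 196 [ 0.473 -0.063  0.076]
242 197 [ 0.474 -0.065  0.073]
```

```bash
python3 - <<'E'
from h import *
np.save("pose.npy",[.6075,-.005,-.004])
c=dict(np.load("pics/scene0.npz"))
def q(uv): print(uv,pts(c,[uv])[0].round(3))
print("box");[q(p) for p in ([220,264],[265,262],[203,380],[270,240],[354,240])]
print("can");[q(p) for p in ([295,55],[327,55],[295,100],[325,100],[312,47],[293,122],[323,124])]
print("gun");[q(p) for p in ([228,130],[269,114],[248,124],[262,118])]
print("tool");[q(p) for p in ([265,84],[285,92],[265,105])]
for n,p in dict(org=(0,0,0),handle=(-143,0,73),hl=(-143,48,73),hr=(-143,-48,73),piv=(-95,172,60),fl=(-118,120,34),bl=(118,120,34),fr=(-118,-120,34),br=(118,-120,34)).items(): print(n,w(p)[0].round(3),proj(c,w(p))[0].round(1))
E
```

```text
box
[220, 264] [ 0.447 -0.288  0.   ]
[265, 262] [ 0.61  -0.381  0.315]
[203, 380] [ 0.526 -0.676  0.278]
[270, 240] [ 0.614 -0.337  0.354]
[354, 240] [ 0.815 -0.306  0.372]
can
[295, 55] [0.558 0.495 0.236]
[327, 55] [0.679 0.812 0.001]
[295, 100] [0.587 0.347 0.148]
[325, 100] [0.698 0.369 0.15 ]
[312, 47] [0.619 0.476 0.298]
[293, 122] [0.589 0.343 0.029]
[323, 124] [0.708 0.38  0.004]
gun
[228, 130] [0.347 0.246 0.034]
[269, 114] [0.489 0.352 0.044]
[248, 124] [0.418 0.285 0.042]
[262, 118] [0.466 0.325 0.044]
tool
[265, 84] [0.441 0.518 0.043]
[285, 92] [0.529 0.514 0.017]
[265, 105] [ 0.457  0.441 -0.002]
org [ 0.608 -0.005  0.   ] [282.7 200. ]
handle [ 0.465 -0.004  0.073] [243.2 182. ]
hl [0.465 0.044 0.073] [246.2 170.9]
hr [ 0.464 -0.052  0.073] [240.1 193.5]
piv [0.513 0.167 0.06 ] [266.2 148.3]
fl [0.49  0.115 0.034] [257.3 162.5]
bl [0.726 0.115 0.034] [320.6 173.2]
fr [ 0.489 -0.125  0.034] [242.9 218.4]
br [ 0.725 -0.125  0.034] [311.7 231. ]
```

```bash
cat >> h.py <<'E'
def toolR(tilt,yaw=0,roll=0):
    # base: y_tool=+x world, x_tool=+y, z down (handle pose); yaw about world z, roll about world x, tilt: lean fwd about world y
    B=np.array([[0,1,0],[1,0,0],[0,0,-1.]]).T
    B=np.array([[0.,1,0],[1,0,0],[0,0,-1]])
    return R.from_euler("y",-tilt,degrees=True)*R.from_euler("x",roll,degrees=True)*R.from_euler("z",yaw,degrees=True)*R.from_matrix(B)
def plan(p1,R1,n,p0=None,R0=None):
    s=read_state(); p0=s["ee_pos"] if p0 is None else np.asarray(p0); R0=R.from_quat(s["eef_rot"]) if R0 is None else R0
    rv=(R0.inv()*R1).as_rotvec(); p1=np.asarray(p1)
    print("dist",np.linalg.norm(p1-p0).round(4),"turn",np.degrees(np.linalg.norm(rv)).round(1))
    for i in range(n):
        Ri=R0*R.from_rotvec(rv*i/n); d=Ri.inv().apply((p1-p0)/n)/.04
        print(np.r_[d,np.degrees(rv)/n/120].round(3).tolist())
def st():
    s=read_state();m=R.from_quat(s["eef_rot"]).as_matrix();print("t",round(s["time"],2),"p",s["ee_pos"].round(4),"x",m[:,0].round(3),"z",m[:,2].round(3),"F",s["ft_force"].round(1),"M",s["torque"].round(2),"w",round(s["width"],4),"q",s["joint_positions"].round(2));return s
E
python3 - <<'E'
from h import *
plan([.418,-.005,.16],toolR(35),18)
E
```

```text
dist 0.5995 turn 74.7
[0.532, -0.635, 0.087, -0.014, 0.009, -0.03]
[0.569, -0.603, 0.079, -0.014, 0.009, -0.03]
[0.604, -0.568, 0.073, -0.014, 0.009, -0.03]
[0.638, -0.531, 0.069, -0.014, 0.009, -0.03]
[0.668, -0.492, 0.066, -0.014, 0.009, -0.03]
[0.697, -0.451, 0.066, -0.014, 0.009, -0.03]
[0.723, -0.408, 0.067, -0.014, 0.009, -0.03]
[0.745, -0.364, 0.07, -0.014, 0.009, -0.03]
[0.765, -0.319, 0.075, -0.014, 0.009, -0.03]
[0.783, -0.272, 0.081, -0.014, 0.009, -0.03]
[0.797, -0.225, 0.089, -0.014, 0.009, -0.03]
[0.807, -0.178, 0.099, -0.014, 0.009, -0.03]
[0.815, -0.13, 0.111, -0.014, 0.009, -0.03]
[0.819, -0.082, 0.124, -0.014, 0.009, -0.03]
[0.82, -0.034, 0.138, -0.014, 0.009, -0.03]
[0.818, 0.013, 0.154, -0.014, 0.009, -0.03]
[0.813, 0.059, 0.171, -0.014, 0.009, -0.03]
[0.804, 0.105, 0.19, -0.014, 0.009, -0.03]
```

```bash
python3 -m inch '[[0.53,-0.63,0.05,-0.014,0.009,-0.03],[0.57,-0.6,0.05,-0.014,0.009,-0.03],[0.6,-0.57,0.05,-0.014,0.009,-0.03],[0.64,-0.53,0.05,-0.014,0.009,-0.03],[0.67,-0.49,0.05,-0.014,0.009,-0.03]]' -0.2 20
python3 -m inch '[[0.7,-0.45,0.06,-0.014,0.009,-0.03],[0.72,-0.41,0.06,-0.014,0.009,-0.03],[0.75,-0.36,0.06,-0.014,0.009,-0.03],[0.77,-0.32,0.07,-0.014,0.009,-0.03],[0.78,-0.27,0.08,-0.014,0.009,-0.03]]'
python3 -c "
from h import *
st();plan([.418,-.005,.16],toolR(35),8)"
```

```text
time: 0.78
ee_pos: [0.2923, -0.4161, 0.2099]
eef_rot: [0.933, 0.35, 0.061, 0.062]
ft_force: [1.0, -0.5, 0.2]
width: 0.0449
time: 1.4
ee_pos: [0.3407, -0.2576, 0.1934]
eef_rot: [0.856, 0.489, 0.119, 0.123]
ft_force: [-0.0, 0.5, 0.6]
width: 0.0348
t 1.4 p [ 0.3407 -0.2576  0.1934] x [0.494 0.865 0.084] z [ 0.324 -0.093 -0.941] F [-0.   0.5  0.6] M [0.1  0.29 0.  ] w 0.0348 q [ 0.99 -0.33 -0.29  2.22 -0.28  0.94  0.3 ]
dist 0.2663 turn 33.4
[0.794, -0.228, 0.103, -0.015, 0.01, -0.03]
[0.804, -0.181, 0.113, -0.015, 0.01, -0.03]
[0.812, -0.134, 0.124, -0.015, 0.01, -0.03]
[0.816, -0.088, 0.137, -0.015, 0.01, -0.03]
[0.817, -0.041, 0.152, -0.015, 0.01, -0.03]
[0.815, 0.005, 0.168, -0.015, 0.01, -0.03]
[0.81, 0.051, 0.185, -0.015, 0.01, -0.03]
[0.801, 0.095, 0.204, -0.015, 0.01, -0.03]
```

```bash
python3 -c "
from h import *
plan([.436,-.005,.145],toolR(22),8)"
```

```text
dist 0.2743 turn 30.1
[0.818, -0.198, 0.165, -0.002, 0.006, -0.031]
[0.826, -0.146, 0.175, -0.002, 0.006, -0.031]
[0.832, -0.093, 0.186, -0.002, 0.006, -0.031]
[0.833, -0.04, 0.196, -0.002, 0.006, -0.031]
[0.832, 0.013, 0.207, -0.002, 0.006, -0.031]
[0.826, 0.065, 0.218, -0.002, 0.006, -0.031]
[0.817, 0.118, 0.229, -0.002, 0.006, -0.031]
[0.805, 0.169, 0.241, -0.002, 0.006, -0.031]
```

```bash
python3 -m inch '[[0.82,-0.2,0.16,-0.002,0.006,-0.031],[0.83,-0.15,0.17,-0.002,0.006,-0.031],[0.83,-0.09,0.18,-0.002,0.006,-0.031],[0.83,-0.04,0.19,-0.002,0.006,-0.031],[0.83,0.01,0.2,-0.002,0.006,-0.031]]' -0.3
python3 -m inch '[[0.83,0.06,0.21,-0.002,0.006,-0.031],[0.82,0.12,0.22,-0.002,0.006,-0.031],[0.8,0.17,0.2,-0.002,0.006,-0.031],[0,0,0,0,0,0]]'
python3 - <<'E'
from h import *
st();plan([.4435,-.004,.130],toolR(22),1)
c,s=grab("wrist","w1");print(proj(c,w([(-143,0,73),(-143,48,73),(-143,-48,73)]),s))
c,s=grab("side","s1")
E
```

```text
time: 2.02
ee_pos: [0.3999, -0.0997, 0.164]
eef_rot: [0.76, 0.623, 0.129, 0.134]
ft_force: [0.8, -0.1, 0.5]
width: 0.0307
time: 2.52
ee_pos: [0.4348, -0.0044, 0.1476]
eef_rot: [0.692, 0.696, 0.134, 0.138]
ft_force: [0.5, -0.7, -0.2]
width: 0.0305
t 2.52 p [ 0.4348 -0.0044  0.1476] x [-0.004  1.    -0.007] z [ 0.378 -0.005 -0.926] F [ 0.5 -0.7 -0.2] M [ 0.03  0.36 -0.07] w 0.0305 q [ 0.71 -0.36 -0.71  2.31 -0.34  0.75  0.21]
dist 0.0196 turn 0.5
[0.012, 0.035, 0.489, 0.002, 0.002, 0.003]
[[255.94657708 203.64704229]
 [256.56377251 147.66670251]
 [255.39567537 253.51180221]]
```

View pics/w1.png

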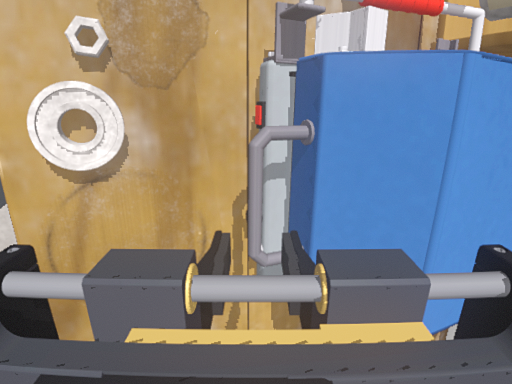

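View pics/s1.png

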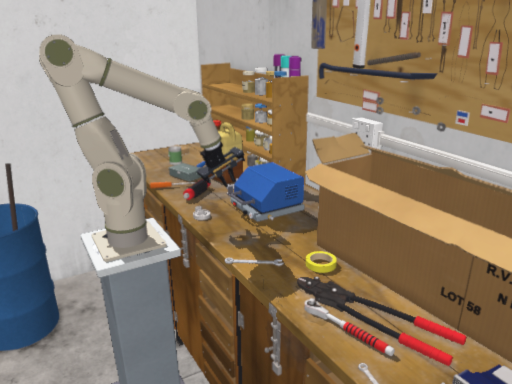

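The handle bar shows at u≈255, v 150–250, matching my pose estimate, centred between the fingers; the rod's red sleeve and bent tip are top right, near (400,5) and (475,30).

```bash
python3 - <<'E'
from h import *
plan([.4716,-.004,.0555],toolR(22),4)
c,s=grab("wrist","w1b")
o,d=ray(c,[[400,5],[375,2],[440,8],[477,12],[477,40]],s)
for r in d:
    P=o+r*((.167-o[1])/r[1]);print(P.round(3), np.degrees(np.arctan2(P[2]-.06,P[0]-.5125)))
E
```

```text
dist 0.0994 turn 0.4
[0.019, -0.002, 0.621, 0.0, 0.001, 0.0]
[0.018, -0.002, 0.621, 0.0, 0.001, 0.0]
[0.017, -0.001, 0.621, 0.0, 0.001, 0.0]
[0.016, -0.001, 0.621, 0.0, 0.001, 0.0]
[0.614 0.167 0.061] 0.6124063308292177
[0.588 0.167 0.056] -2.8158731715802254
[0.653 0.167 0.075] 5.940610298725061
[0.692 0.167 0.087] 8.39473614999087
[0.83  0.167 0.002] -10.409212843291654
```

```bash
python3 -m inch '[[0.02,0,0.62,0,0.001,0],[0.02,0,0.62,0,0.001,0],[0.02,0,0.62,0,0.001,0],[0.02,0,0.62,0,0,0],[0,0,0,0,0,0]]'
python3 -m inch '[[0,0,0,0,0,0],[0,0,0,0,0,0],[0,0,0,0,0,0]]' -1 25
python3 - <<'E'
from h import *
st();c,s=grab("wrist","w2")
E
```

```text
time: 3.3
ee_pos: [0.4711, -0.0037, 0.0546]
eef_rot: [0.694, 0.694, 0.136, 0.135]
ft_force: [0.8, 0.1, 0.5]
width: 0.0304
time: 3.68
ee_pos: [0.4715, -0.0036, 0.0562]
eef_rot: [0.693, 0.695, 0.135, 0.137]
ft_force: [-10.7, -1.2, 9.1]
width: 0.0113
t 3.67 p [ 0.4715 -0.0036  0.0562] x [-0.003  1.    -0.002] z [ 0.377 -0.001 -0.926] F [-10.7  -1.2   9.1] M [-0.12  1.9  -0.06] w 0.0113 q [ 0.85 -0.04 -0.93  2.32  0.    0.46 -0.09]
```

View pics/w2.png

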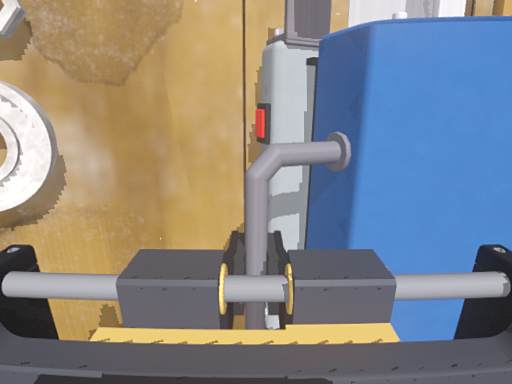

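```bash
cat >> h.py <<'E'
HX,HZ,HY,HR,HA=.7175,.045,-.004,.2545,6.3
def bar(phi): a=np.radians(phi+HA); return np.array([HX-HR*np.cos(a),HY,HZ+HR*np.sin(a)])
def phi_now():
    s=read_state();z=R.from_quat(s["eef_rot"]).as_matrix()[:,2];b=s["ee_pos"]-.019*z
    print("bar",b.round(4),"phi",np.degrees(np.arctan2(b[2]-HZ,HX-b[0])).round(2)-HA,"r",np.hypot(b[2]-HZ,HX-b[0]).round(4))
def arc(phis,tilts,start=None):
    # start: current p,R
    s=read_state();p=s["ee_pos"] if start is None else start;Rc=R.from_quat(s["eef_rot"])
    for f,t in zip(phis,tilts):
        Rn=toolR(t);pn=bar(f)+.019*Rn.as_matrix()[:,2]
        print(f,np.r_[Rc.inv().apply(pn-p)/.04,np.degrees((Rc.inv()*Rn).as_rotvec())/120].round(3).tolist());p,Rc=pn,Rn
E
python3 - <<'E'
from h import *
phi_now();arc(np.arange(4,72,4),[22]*17)
E
```

```text
bar [ 0.4643 -0.0036  0.0737] phi 0.16999999999999993 r 0.2548
4 [-0.011, 0.222, -0.362, 0.001, 0.001, 0.002]
8 [0.0, 0.25, -0.367, 0.0, 0.0, 0.0]
12 [0.0, 0.275, -0.349, 0.0, 0.0, 0.0]
16 [0.0, 0.299, -0.328, 0.0, 0.0, 0.0]
20 [0.0, 0.321, -0.307, 0.0, 0.0, 0.0]
24 [0.0, 0.342, -0.284, 0.0, 0.0, 0.0]
28 [0.0, 0.361, -0.259, 0.0, 0.0, 0.0]
32 [0.0, 0.378, -0.233, 0.0, 0.0, 0.0]
36 [0.0, 0.393, -0.206, 0.0, 0.0, 0.0]
40 [0.0, 0.407, -0.179, 0.0, 0.0, 0.0]
44 [0.0, 0.418, -0.15, 0.0, 0.0, 0.0]
48 [0.0, 0.428, -0.12, 0.0, 0.0, 0.0]
52 [0.0, 0.435, -0.09, 0.0, 0.0, 0.0]
56 [0.0, 0.44, -0.06, 0.0, 0.0, 0.0]
60 [0.0, 0.443, -0.029, 0.0, 0.0, 0.0]
64 [0.0, 0.444, 0.002, 0.0, 0.0, 0.0]
68 [0.0, 0.443, 0.033, 0.0, 0.0, 0.0]
```

```bash
python3 -m inch '[[0,0.11,-0.18,0,0,0],[0,0.11,-0.18,0,0,0],[0,0.12,-0.18,0,0,0],[0,0.13,-0.18,0,0,0]]' - 40
python3 - <<'E'
from h import *
st();phi_now()
E
```

```text
time: 4.22
ee_pos: [0.477, -0.0036, 0.0892]
eef_rot: [0.693, 0.695, 0.135, 0.135]
ft_force: [-7.9, -3.4, -1.2]
width: 0.011
t 4.22 p [ 0.477  -0.0036  0.0892] x [-0.002  1.    -0.001] z [ 0.375 -0.    -0.927] F [-7.9 -3.4 -1.2] M [-0.77  2.48 -0.38] w 0.011 q [ 0.84 -0.12 -0.9   2.28 -0.12  0.55  0.02]
bar [ 0.4699 -0.0036  0.1068] phi 7.71 r 0.2552
```

```bash
python3 -m inch '[[0,0.275,-0.34,0,0,0],[0,0.3,-0.328,0,0,0],[0,0.32,-0.307,0,0,0],[0,0.34,-0.284,0,0,0],[0,0.36,-0.26,0,0,0]]'
python3 -m inch '[[0,0.378,-0.233,0,0,0],[0,0.393,-0.206,0,0,0],[0,0.407,-0.179,0,0,0]]'
python3 - <<'E'
from h import *
st();phi_now();c,s=grab("scene","sc2")
arc(np.arange(44,72,4),[22]*7)
E
```

```text
time: 4.85
ee_pos: [0.511, -0.0039, 0.1687]
eef_rot: [0.694, 0.695, 0.132, 0.134]
ft_force: [-23.5, -3.8, 11.4]
width: 0.0105
time: 5.22
ee_pos: [0.5486, -0.0042, 0.2122]
eef_rot: [0.693, 0.695, 0.135, 0.137]
ft_force: [-1.5, -4.7, -0.3]
width: 0.0112
t 5.22 p [ 0.5486 -0.0042  0.2122] x [-0.002  1.    -0.003] z [ 0.377 -0.002 -0.926] F [-1.5 -4.7 -0.3] M [-1.    1.19 -0.49] w 0.0112 q [ 0.85 -0.1  -0.89  1.98 -0.07  0.83 -0.01]
bar [ 0.5414 -0.0041  0.2298] phi 40.080000000000005 r 0.2552
44 [0.003, 0.338, -0.102, 0.003, 0.001, 0.001]
48 [0.0, 0.428, -0.12, 0.0, 0.0, 0.0]
52 [0.0, 0.435, -0.09, 0.0, 0.0, 0.0]
56 [0.0, 0.44, -0.06, 0.0, 0.0, 0.0]
60 [0.0, 0.443, -0.029, 0.0, 0.0, 0.0]
64 [0.0, 0.444, 0.002, 0.0, 0.0, 0.0]
68 [0.0, 0.443, 0.033, 0.0, 0.0, 0.0]
```

View pics/sc2.png

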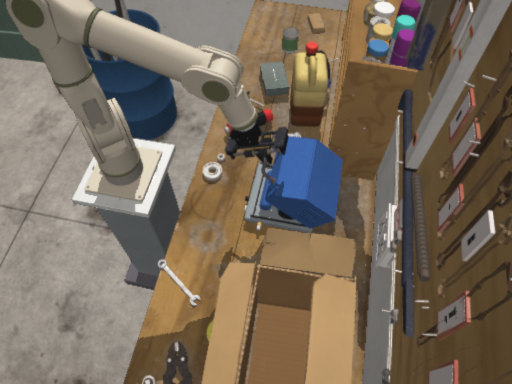

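The hood is about 40° open and the bar at (270,165) is held.

```bash
python3 -m inch '[[0,0.41,-0.15,0,0,0],[0,0.428,-0.12,0,0,0],[0,0.435,-0.09,0,0,0],[0,0.44,-0.06,0,0,0],[0,0.443,-0.029,0,0,0]]'
python3 -m inch '[[0,0.3,0.002,0,0,0],[0,0.25,0.01,0,0,0],[0,0.2,0.015,0,0,0],[0,0.1,0.01,0,0,0],[0,0,0,0,0,0]]'
python3 - <<'E'
from h import *
st();phi_now()
E
```

```text
time: 5.9
ee_pos: [0.6227, -0.0046, 0.2612]
eef_rot: [0.693, 0.694, 0.136, 0.137]
ft_force: [-2.1, -5.2, 1.3]
width: 0.011
time: 6.52
ee_pos: [0.6547, -0.0048, 0.2724]
eef_rot: [0.694, 0.694, 0.136, 0.137]
ft_force: [-0.0, -5.9, 0.3]
width: 0.0111
t 6.53 p [ 0.6547 -0.0048  0.2724] x [-0.     1.    -0.002] z [ 0.379 -0.002 -0.925] F [-0.  -5.9  0.3] M [-1.29  0.74 -0.62] w 0.0111 q [ 0.75  0.19 -0.92  1.66  0.24  0.99 -0.23]
bar [ 0.6475 -0.0048  0.29  ] phi 67.76 r 0.2548
```

```bash
python3 -m inch '[[-0.03,0.12,0.02,0,0,0],[0,0.1,0.02,0,0,0],[0,0,0,0,0,0]]'
python3 -c "
from h import *
st();phi_now()"
```

```text
time: 6.9
ee_pos: [0.6639, -0.0049, 0.2746]
eef_rot: [0.693, 0.694, 0.136, 0.137]
ft_force: [-0.7, -5.6, 2.2]
width: 0.0103
t 6.9 p [ 0.6639 -0.0049  0.2746] x [-0.002  1.    -0.002] z [ 0.38  -0.001 -0.925] F [-0.7 -5.6  2.2] M [-1.25  0.54 -0.58] w 0.0103 q [ 0.73  0.21 -0.91  1.64  0.26  1.   -0.24]
bar [ 0.6567 -0.0049  0.2921] phi 69.88000000000001 r 0.2545
```

```bash
python3 -m inch '[[0,0.05,0.01,0,0,0],[0,0.04,0.01,0,0,0],[0,0,0,0,0,0]]'
python3 -c "
from h import *
st();phi_now()"
```

```text
time: 7.28
ee_pos: [0.6643, -0.0049, 0.2744]
eef_rot: [0.694, 0.695, 0.133, 0.136]
ft_force: [-29.9, -7.0, 17.9]
width: 0.0105
t 7.28 p [ 0.6643 -0.0049  0.2744] x [-0.001  1.    -0.004] z [ 0.373 -0.003 -0.928] F [-29.9  -7.   17.9] M [-1.41  5.09 -0.66] w 0.0105 q [ 0.73  0.22 -0.91  1.63  0.27  1.01 -0.24]
bar [ 0.6573 -0.0049  0.292 ] phi 69.99000000000001 r 0.2543
```

```bash
python3 -m inch '[[0,-0.08,-0.02,0,0,0],[0,0,0,0,0,0]]'
python3 -m inch '[[0,0,0,0,0,0],[0,0,0,0,0,0],[0,0,0,0,0,0]]' -0.3
python3 -m inch '[[0,0,-0.2,0,0,0],[0,0,-0.5,0,0,0],[0,0,-0.6,0,0,0],[0,0,-0.8,0,0,0]]'
python3 - <<'E'
from h import *
st();c,s=grab("scene","sc3");c,s=grab("wrist","w3");c,s=grab("side","s3")
E
```

```text
time: 7.52
ee_pos: [0.6637, -0.0049, 0.2745]
eef_rot: [0.693, 0.694, 0.136, 0.137]
ft_force: [-1.3, -5.5, 2.2]
width: 0.0103
time: 7.9
ee_pos: [0.6634, -0.0027, 0.2738]
eef_rot: [0.692, 0.695, 0.137, 0.136]
ft_force: [-0.9, -0.2, 0.2]
width: 0.0287
time: 8.4
ee_pos: [0.6308, -0.0033, 0.353]
eef_rot: [0.693, 0.695, 0.136, 0.136]
ft_force: [0.4, -1.2, 0.2]
width: 0.0305
t 8.4 p [ 0.6308 -0.0033  0.353 ] x [-0.003  1.    -0.001] z [ 0.378  0.001 -0.926] F [ 0.4 -1.2  0.2] M [-0.05  0.37 -0.04] w 0.0305 q [ 0.81  0.08 -0.94  1.57  0.12  1.13 -0.14]
```

View pics/sc3.png

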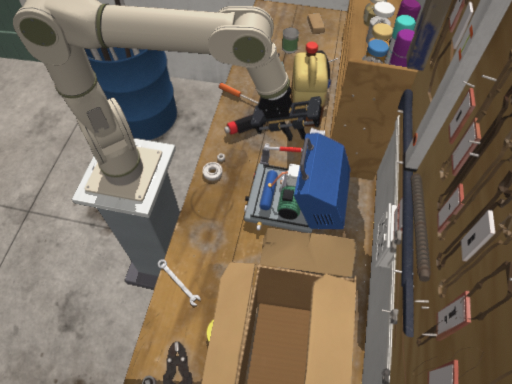

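View pics/w3.png

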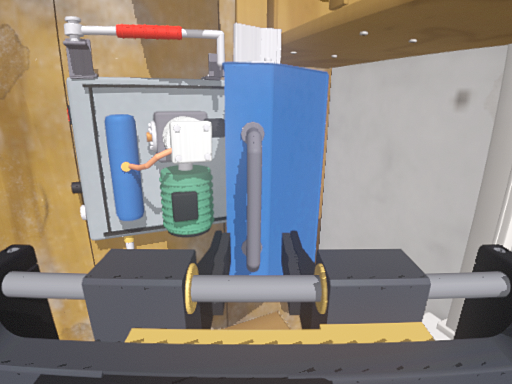

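View pics/s3.png

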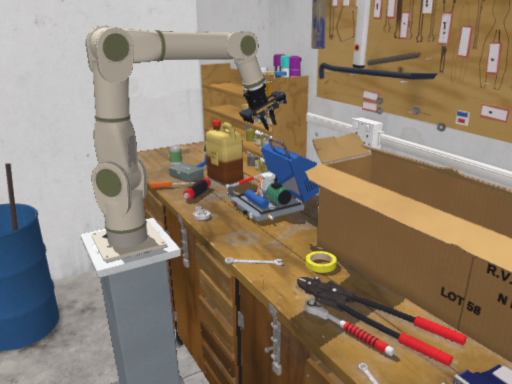

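The hood stands at its stop with the robot off it. In the wrist view the rod runs from the pivot (73,30) over the red sleeve (118–182,32) to the bend at (220,35).

```bash
python3 - <<'E'
from h import *
c,s=grab("wrist","w3b")
hsv=cv2.cvtColor(c["img"],cv2.COLOR_RGB2HSV)
m=cv2.inRange(hsv,(0,150,80),(8,255,255))|cv2.inRange(hsv,(172,150,80),(179,255,255));m[60:]=0;m[:,:90]=0;m[:,200:]=0
v,u=np.nonzero(m&(c["depth"]>0));P=pts(c,np.c_[u,v],s)
print(len(P),P.mean(0),P.min(0),P.max(0))
q=np.polyfit(P[:,0],P[:,2],1);print("slope deg",np.degrees(np.arctan(q[0])),np.median(P[:,1]))
v,u=np.nonzero(m);o,d=ray(c,np.c_[u,v],s);Q=o+d*((.167-o[1])/d[:,1])[:,None];
q=np.polyfit(Q[:,0],Q[:,2],1);print("ray",Q.mean(0),np.degrees(np.arctan(q[0])))
for uv in ([73,30],[205,34],[220,60],[190,130],[185,200],[200,45],[215,65],[122,165]): print(uv,pts(c,[uv],s)[0].round(3))
# max interior height over y>0.03
v,u=np.mgrid[85:240,85:225];A=pts(c,np.c_[u.ravel(),v.ravel()],s)
for y0 in np.arange(-.1,.2,.03):
    k=(A[:,1]>y0)&(A[:,1]<y0+.03)&(A[:,0]<.63);print(round(y0,2),A[k,2].max().round(3) if k.any() else None)
E
```

```text
891 [0.60092036 0.16760144 0.07925127] [ 0.5619117   0.15976469 -0.00302178] [0.65412813 0.19549085 0.09021974]
slope deg 3.7300357449340633 0.16689536204375982
ray [0.60071385 0.167      0.08085935] 2.994418009412086
[73, 30] [0.514 0.165 0.07 ]
[205, 34] [0.668 0.165 0.092]
[220, 60] [0.687 0.134 0.093]
[190, 130] [0.635 0.048 0.139]
[185, 200] [ 0.625 -0.044  0.123]
[200, 45] [ 0.682  0.167 -0.001]
[215, 65] [0.691 0.132 0.054]
[122, 165] [0.552 0.001 0.08 ]
-0.1 0.125
-0.07 0.127
-0.04 0.126
-0.01 0.36
0.02 0.143
0.05 0.144
0.08 0.504
0.11 None
0.14 None
0.17 None
0.2 None
```

```bash
python3 - <<'E'
from h import *
Rg=toolR(5,90,-15);t=Rg.as_matrix()[:,2];print(t,Rg.as_matrix()[:,1])
S=np.array([.6014,.167,.074]);pre=S+t*(.019-.12);print(pre,S+t*.019)
plan([.56,.06,.37],toolR(15,45,-7),7)
plan(pre,Rg,8,[.56,.06,.37],toolR(15,45,-7))
E
```

```text
[ 0.08418598 -0.25881905 -0.96225019] [ 0.02255757  0.96592583 -0.25783416]
[0.59289722 0.19314072 0.17118727] [0.60299953 0.16208244 0.05571725]
dist 0.0972 turn 46.3
[0.228, -0.212, -0.154, 0.012, -0.004, -0.054]
[0.249, -0.189, -0.151, 0.012, -0.004, -0.054]
[0.267, -0.164, -0.149, 0.012, -0.004, -0.054]
[0.283, -0.136, -0.148, 0.012, -0.004, -0.054]
[0.295, -0.107, -0.148, 0.012, -0.004, -0.054]
[0.304, -0.077, -0.149, 0.012, -0.004, -0.054]
[0.31, -0.046, -0.15, 0.012, -0.004, -0.054]
dist 0.2415 turn 48.5
[0.39, 0.303, 0.571, 0.012, 0.006, -0.049]
[0.348, 0.354, 0.568, 0.012, 0.006, -0.049]
[0.302, 0.402, 0.563, 0.012, 0.006, -0.049]
[0.251, 0.444, 0.556, 0.012, 0.006, -0.049]
[0.197, 0.481, 0.548, 0.012, 0.006, -0.049]
[0.139, 0.511, 0.538, 0.012, 0.006, -0.049]
[0.078, 0.536, 0.526, 0.012, 0.006, -0.049]
[0.016, 0.553, 0.513, 0.012, 0.006, -0.049]
```

```bash
python3 -m inch '[[0.23,-0.21,-0.15,0.012,-0.004,-0.054],[0.25,-0.19,-0.15,0.012,-0.004,-0.054],[0.27,-0.16,-0.15,0.012,-0.004,-0.054],[0.28,-0.14,-0.15,0.012,-0.004,-0.054],[0.295,-0.11,-0.15,0.012,-0.004,-0.054]]' 0 20
python3 -m inch '[[0.3,-0.08,-0.15,0.012,-0.004,-0.054],[0.31,-0.05,-0.15,0.012,-0.004,-0.054],[0,0,0,0,0,0]]'
python3 - <<'E'
from h import *
st()
Rg=toolR(5,90,-15);t=Rg.as_matrix()[:,2];S=np.array([.6014,.167,.074]);pre=S+t*(.019-.12)
plan(pre,Rg,8)
E
```

```text
time: 9.22
ee_pos: [0.5799, 0.0419, 0.3633]
eef_rot: [0.48, 0.866, 0.034, 0.139]
ft_force: [-0.1, -0.6, 0.7]
width: 0.0434
time: 9.6
ee_pos: [0.5595, 0.0609, 0.3689]
eef_rot: [0.383, 0.913, -0.006, 0.138]
ft_force: [0.5, 0.6, 0.3]
width: 0.0437
t 9.6 p [0.5595 0.0609 0.3689] x [-0.668  0.699 -0.257] z [ 0.247 -0.118 -0.962] F [0.5 0.6 0.3] M [0.19 0.16 0.02] w 0.0437 q [ 0.73  0.04 -1.05  1.55  0.23  1.38  0.44]
dist 0.2402 turn 48.0
[0.378, 0.307, 0.571, 0.012, 0.006, -0.048]
[0.337, 0.357, 0.567, 0.012, 0.006, -0.048]
[0.292, 0.403, 0.562, 0.012, 0.006, -0.048]
[0.242, 0.444, 0.554, 0.012, 0.006, -0.048]
[0.189, 0.48, 0.546, 0.012, 0.006, -0.048]
[0.132, 0.509, 0.535, 0.012, 0.006, -0.048]
[0.073, 0.533, 0.523, 0.012, 0.006, -0.048]
[0.012, 0.55, 0.51, 0.012, 0.006, -0.048]
```

```bash
python3 -m inch '[[0.38,0.31,0.57,0.012,0.006,-0.048],[0.34,0.36,0.57,0.012,0.006,-0.048],[0.29,0.4,0.56,0.012,0.006,-0.048],[0.24,0.44,0.55,0.012,0.006,-0.048],[0.19,0.48,0.55,0.012,0.006,-0.048]]'
python3 -m inch '[[0.13,0.51,0.535,0.012,0.006,-0.048],[0.07,0.53,0.52,0.012,0.006,-0.048],[0.01,0.55,0.51,0.012,0.006,-0.048],[0,0,0,0,0,0]]'
python3 - <<'E'
from h import *
s=st()
Rg=toolR(5,90,-15);t=Rg.as_matrix()[:,2];S=np.array([.6014,.167,.074]);
plan(S+t*(.019-.12),Rg,1)
c,s=grab("wrist","w4");a=np.radians(9);u=np.array([np.cos(a),0,np.sin(a)]);P=np.array([.5125,.167,.06]);print(proj(c,[P,P+u*.05,P+u*.09,P+u*.13,P+u*.1796],s))
c,s=grab("scene","sc4")
E
```

```text
time: 10.22
ee_pos: [0.5813, 0.1416, 0.2437]
eef_rot: [0.154, 0.981, -0.086, 0.079]
ft_force: [0.2, -0.4, 0.0]
width: 0.0432
time: 10.72
ee_pos: [0.5928, 0.1921, 0.1683]
eef_rot: [0.008, 0.991, -0.13, 0.039]
ft_force: [-0.8, -0.1, 0.2]
width: 0.0432
t 10.72 p [0.5928 0.1921 0.1683] x [-0.997  0.006 -0.08 ] z [ 0.076 -0.259 -0.963] F [-0.8 -0.1  0.2] M [ 0.4  -0.03 -0.04] w 0.0432 q [ 0.2   0.61 -1.04  1.48  0.76  1.51  0.64]
dist 0.0031 turn 0.5
[-0.007, 0.006, -0.076, -0.0, -0.004, -0.002]
[[256.80230243  96.8033185 ]
 [255.99039398 155.46126097]
 [255.38427378 199.32634898]
 [254.8182477  240.34664123]
 [254.17192572 287.25474094]]
```

View pics/w4.png

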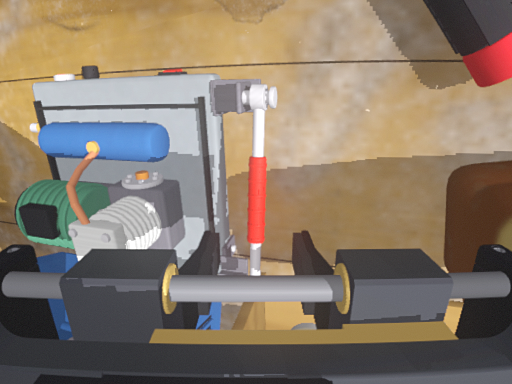

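View pics/sc4.png

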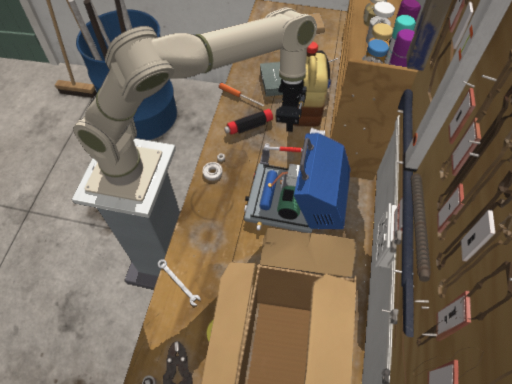

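```bash
python3 - <<'E'
from h import *
c,s=grab("wrist","w4b")
v,u=np.mgrid[100:244,10:245];A=pts(c,np.c_[u.ravel(),v.ravel()],s)
for y0 in np.arange(0,.15,.01):
    k=(A[:,1]>y0)&(A[:,1]<y0+.01)&(A[:,0]<.68)&(A[:,2]<.2)
    if k.any():
        i=A[k][:,2].argsort()[-5];print(y0.round(2),A[k][i].round(3))
Rg=toolR(5,90,-22);t=Rg.as_matrix()[:,2];S=np.array([.6014,.167,.074]);print(S+t*.016)
plan(S+t*(.016-.05),Rg,2); plan(S+t*.016,Rg,2,S+t*(.016-.05),Rg)
E
```

```text
0.0 [0.585 0.008 0.128]
0.01 [0.621 0.018 0.143]
0.02 [0.624 0.027 0.14 ]
0.03 [0.63  0.032 0.14 ]
0.04 [0.619 0.049 0.141]
0.05 [0.621 0.053 0.142]
0.06 [0.63  0.063 0.12 ]
0.07 [0.624 0.07  0.06 ]
0.08 [0.522 0.085 0.043]
0.09 [0.522 0.095 0.043]
0.1 [0.591 0.104 0.044]
0.11 [0.519 0.116 0.038]
0.12 [0.519 0.12  0.038]
0.13 [0.527 0.139 0.038]
[0.60269295 0.16100629 0.05922151]
dist 0.0677 turn 7.0
[0.015, 0.083, 0.842, 0.029, -0.001, -0.002]
[0.016, 0.135, 0.835, 0.029, -0.001, -0.002]
dist 0.05 turn 0.0
[0.0, -0.0, 0.625, 0.0, 0.0, 0.0]
[0.0, -0.0, 0.625, 0.0, 0.0, 0.0]
```

```bash
python3 -m inch '[[0.01,0.08,0.8,0.029,0,0],[0.01,0.13,0.8,0.029,0,0],[0,0,0,0,0,0]]'
python3 - <<'E'
from h import *
st();Rg=toolR(5,90,-22);t=Rg.as_matrix()[:,2];S=np.array([.6014,.167,.074]);plan(S+t*.016,Rg,2);
c,s=grab("wrist","w5")
E
```

```text
time: 11.25
ee_pos: [0.5976, 0.1803, 0.1068]
eef_rot: [0.012, 0.981, -0.191, 0.04]
ft_force: [-0.2, -1.1, 1.3]
width: 0.0436
t 11.25 p [0.5976 0.1803 0.1068] x [-0.997  0.007 -0.083] z [ 0.074 -0.375 -0.924] F [-0.2 -1.1  1.3] M [ 0.51 -0.    0.07] w 0.0436 q [ 0.09  0.7  -0.95  1.51  0.87  1.52  0.55]
dist 0.0516 turn 0.5
[-0.016, 0.001, 0.644, -0.0, -0.002, -0.001]
[-0.014, 0.001, 0.644, -0.0, -0.002, -0.001]
```

View pics/w5.png

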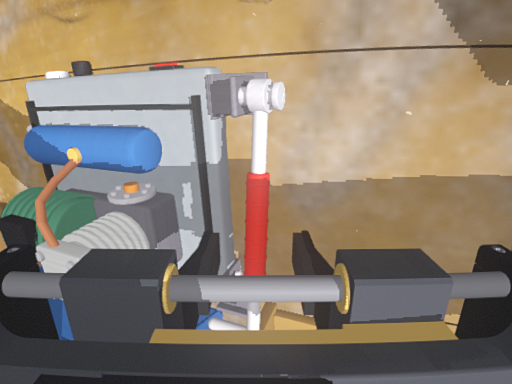

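The sleeve at u≈257 lies between the fingers (u 210–300), and the pump at (110,250) is clear. Going down and gripping.

```bash
python3 -m inch '[[-0.01,0,0.64,0,0,0],[-0.01,0,0.64,0,0,0],[0,0,0,0,0,0]]'
python3 -m inch '[[0,0,0,0,0,0],[0,0,0,0,0,0],[0,0,0,0,0,0],[0,0,0,0,0,0]]' -1 15
python3 - <<'E'
from h import *
st()
E
```

```text
time: 11.68
ee_pos: [0.6026, 0.1594, 0.0589]
eef_rot: [0.012, 0.981, -0.191, 0.04]
ft_force: [0.2, 0.9, 0.1]
width: 0.0435
time: 12.18
ee_pos: [0.6031, 0.162, 0.0611]
eef_rot: [0.011, 0.981, -0.19, 0.041]
ft_force: [-0.7, -1.0, 0.5]
width: 0.0154
t 12.18 p [0.6031 0.162  0.0611] x [-0.996  0.006 -0.085] z [ 0.077 -0.374 -0.924] F [-0.7 -1.   0.5] M [ 0.35 -0.11 -0.11] w 0.0154 q [ 0.11  0.74 -0.92  1.55  0.91  1.45  0.53]
```

```bash
cat >> h.py <<'E'
def rodarc(deg,n,piv=(.5125,.06)):
    s=read_state();p=s["ee_pos"];Rc=R.from_quat(s["eef_rot"]);c=np.array([piv[0],p[1],piv[1]])
    for i in range(n):
        d=R.from_euler("y",-deg/n,degrees=True);pn=c+d.apply(p-c);Rn=d*Rc
        print(np.r_[Rc.inv().apply(pn-p)/.04,np.degrees((Rc.inv()*Rn).as_rotvec())/120].round(3).tolist());p,Rc=pn,Rn
    print(p)
E
python3 -c "
from h import *
rodarc(38.5,9)"
```

```text
[-0.006, -0.063, -0.157, -0.0, -0.033, 0.013]
[-0.006, -0.063, -0.157, -0.0, -0.033, 0.013]
[-0.006, -0.063, -0.157, -0.0, -0.033, 0.013]
[-0.006, -0.063, -0.157, -0.0, -0.033, 0.013]
[-0.006, -0.063, -0.157, -0.0, -0.033, 0.013]
[-0.006, -0.063, -0.157, -0.0, -0.033, 0.013]
[-0.006, -0.063, -0.157, -0.0, -0.033, 0.013]
[-0.006, -0.063, -0.157, -0.0, -0.033, 0.013]
[-0.006, -0.063, -0.157, -0.0, -0.033, 0.013]
[0.58274883 0.16202447 0.11725459]
```

```bash
python3 -m inch '[[-0.006,-0.063,-0.157,0,-0.033,0.013],[-0.006,-0.063,-0.157,0,-0.033,0.013],[-0.006,-0.063,-0.157,0,-0.033,0.013]]'
python3 -c "
from h import *
s=st();rodarc(25.7,6)"
```

```text
time: 12.55
ee_pos: [0.6007, 0.1621, 0.081]
eef_rot: [0.032, 0.97, -0.188, 0.151]
ft_force: [2.9, -0.7, -2.2]
width: 0.0154
t 12.55 p [0.6007 0.1621 0.081 ] x [-0.952  0.005 -0.305] z [ 0.282 -0.375 -0.883] F [ 2.9 -0.7 -2.2] M [ 0.74 -0.19  0.06] w 0.0154 q [ 0.12  0.6  -0.94  1.73  1.01  1.3   0.34]
[-0.007, -0.063, -0.157, -0.0, -0.033, 0.013]
[-0.007, -0.063, -0.157, -0.0, -0.033, 0.013]
[-0.007, -0.063, -0.157, -0.0, -0.033, 0.013]
[-0.007, -0.063, -0.157, -0.0, -0.033, 0.013]
[-0.007, -0.063, -0.157, -0.0, -0.033, 0.013]
[-0.007, -0.063, -0.157, -0.0, -0.033, 0.013]
[0.5828486  0.16205287 0.11713951]
```

```bash
python3 -m inch '[[-0.006,-0.063,-0.157,0,-0.033,0.013],[-0.006,-0.063,-0.157,0,-0.033,0.013],[-0.006,-0.063,-0.157,0,-0.033,0.013]]'
python3 -m inch '[[-0.006,-0.063,-0.157,0,-0.033,0.013],[-0.006,-0.063,-0.157,0,-0.033,0.013],[-0.006,-0.063,-0.157,0,-0.033,0.013],[0,0,0,0,0,0]]'
python3 - <<'E'
from h import *
s=st();t=R.from_quat(s["eef_rot"]).as_matrix()[:,2];g=s["ee_pos"]-.016*t;print(g,np.degrees(np.arctan2(g[2]-.06,g[0]-.5125)))
c,s=grab("wrist","w6");c,s=grab("side","s6");cv2.imwrite("pics/s6z.png",cv2.resize(c["img"][120:230,200:330,::-1],None,fx=6,fy=5,interpolation=cv2.INTER_CUBIC));c,s=grab("scene","sc6")
E
```

```text
time: 12.92
ee_pos: [0.5936, 0.1621, 0.1001]
eef_rot: [0.052, 0.947, -0.184, 0.258]
ft_force: [2.5, -0.5, -3.9]
width: 0.0156
time: 13.42
ee_pos: [0.5822, 0.1622, 0.1172]
eef_rot: [0.07, 0.913, -0.179, 0.361]
ft_force: [-0.4, -1.1, -0.4]
width: 0.0152
t 13.43 p [0.5822 0.1622 0.1172] x [-0.729 -0.002 -0.684] z [ 0.634 -0.376 -0.675] F [-0.4 -1.1 -0.4] M [ 0.57  0.73 -0.29] w 0.0152 q [ 0.04  0.39 -0.91  2.05  1.33  1.17 -0.19]
[0.57200012 0.16823025 0.12798125] 48.80618632356462
```

View pics/w6.png

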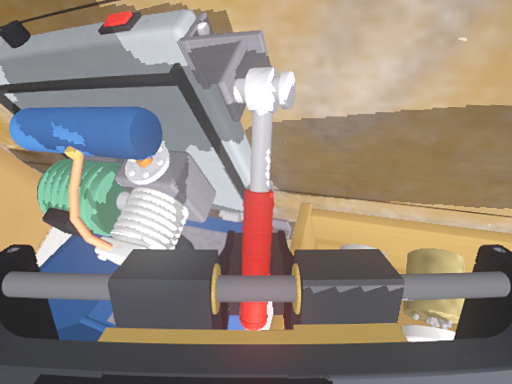

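View pics/s6z.png

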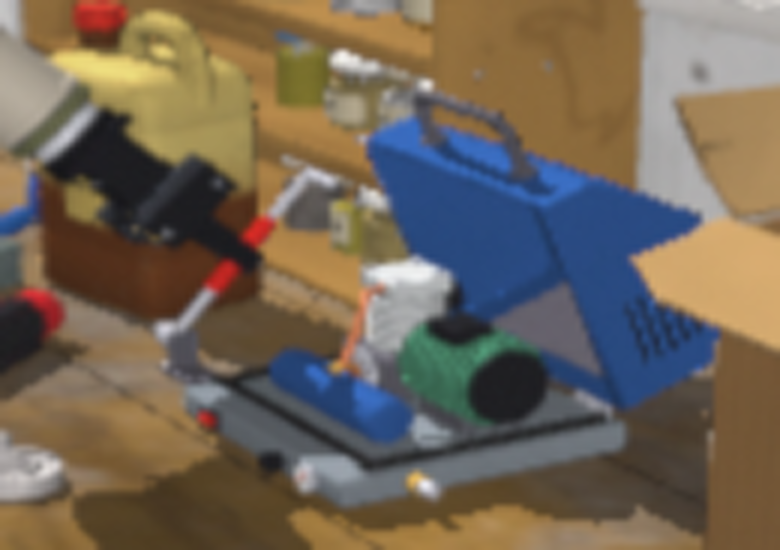

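View pics/sc6.png

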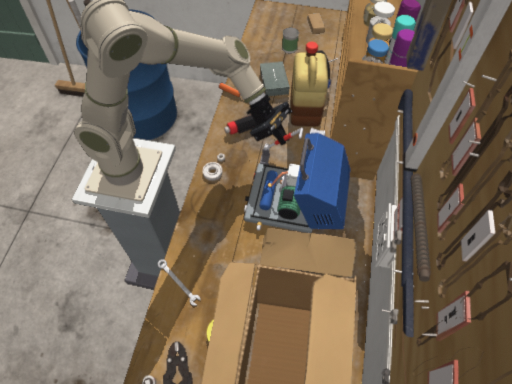

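The rod stands up at about 48° in all three views; in the side crop it runs from the pivot (175,345) to the bend at (310,175). I'll check its angle.

```bash
cat >> h.py <<'E'
def rodside(name,v0=148,v1=200,u0=222,u1=262):
    c,s=grab("side",name);hsv=cv2.cvtColor(c["img"],cv2.COLOR_RGB2HSV)
    m=cv2.inRange(hsv,(0,150,80),(8,255,255))|cv2.inRange(hsv,(172,150,80),(179,255,255))
    k=np.zeros_like(m);k[v0:v1,u0:u1]=1;v,u=np.nonzero(m*k)
    o,d=ray(c,np.c_[u,v],s);Q=o+d*((.168-o[1])/d[:,1])[:,None]
    r=cv2.fitLine((Q[:,[0,2]]).astype(np.float32),cv2.DIST_HUBER,0,.001,.001).ravel()
    ctr=Q.mean(0);print("sleeve n",len(Q),"fit deg",np.degrees(np.arctan(r[1]/r[0])).round(1),"ctr",ctr.round(4),"deg from pivot",np.degrees(np.arctan2(ctr[2]-.06,ctr[0]-.5125)).round(1),Q.min(0).round(3),Q.max(0).round(3))
    for a in (44,48,52):
        a=np.radians(a);P=np.array([.5125,.168,.06]);print(proj(c,[P+l*np.array([np.cos(a),0,np.sin(a)]) for l in (0,.05,.09,.13,.1796)],s).round(1).tolist())
E
python3 -c "
from h import *
rodside('s6b')"
```

```text
sleeve n 57 fit deg 51.5 ctr [0.5685 0.168  0.1264] deg from pivot 49.8 [0.541 0.168 0.093] [0.598 0.168 0.16 ]
[[228.8, 186.6], [235.6, 177.9], [241.0, 171.0], [246.5, 164.2], [253.2, 155.7]]
[[228.8, 186.6], [235.1, 177.5], [240.1, 170.3], [245.2, 163.1], [251.5, 154.2]]
[[228.8, 186.6], [234.6, 177.2], [239.2, 169.6], [243.8, 162.1], [249.6, 152.8]]
```

```bash
python3 -m inch '[[0,0,0,0,0,0],[0,0,0,0,0,0],[0,0,0,0,0,0]]' 0
python3 -m inch '[[0,0,-0.3,0,0,0],[0,0,-0.6,0,0,0],[0,0,-0.8,0,0,0],[0,0,-0.8,0,0,0]]'
python3 - <<'E'
from h import *
st();rodside('s7')
c,s=grab("wrist","w7")
E
```

```text
time: 14.0
ee_pos: [0.5828, 0.1623, 0.1171]
eef_rot: [0.07, 0.913, -0.178, 0.361]
ft_force: [-0.8, -1.0, -0.7]
width: 0.0374
time: 14.5
ee_pos: [0.5181, 0.2007, 0.1857]
eef_rot: [0.07, 0.913, -0.178, 0.361]
ft_force: [0.0, 0.4, 1.0]
width: 0.0436
t 14.5 p [0.5181 0.2007 0.1857] x [-0.729 -0.001 -0.684] z [ 0.634 -0.376 -0.676] F [0.  0.4 1. ] M [0.52 0.68 0.06] w 0.0436 q [ 0.03  0.22 -1.04  2.05  1.11  1.25 -0.12]
sleeve n 84 fit deg 50.9 ctr [0.5684 0.168  0.1262] deg from pivot 49.8 [0.536 0.168 0.093] [0.598 0.168 0.16 ]
[[228.8, 186.6], [235.6, 177.9], [241.0, 171.0], [246.5, 164.2], [253.2, 155.7]]
[[228.8, 186.6], [235.1, 177.5], [240.1, 170.3], [245.2, 163.1], [251.5, 154.2]]
[[228.8, 186.6], [234.6, 177.2], [239.2, 169.6], [243.8, 162.1], [249.6, 152.8]]
```

View pics/w7.png

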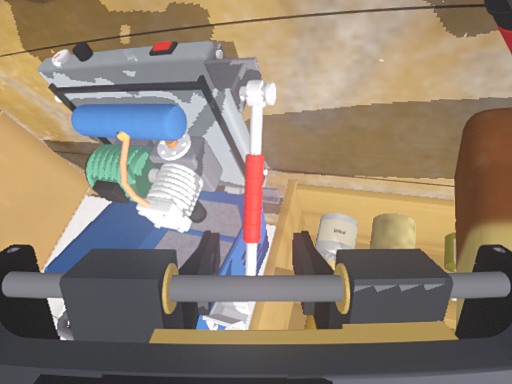

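View pics/s7.png

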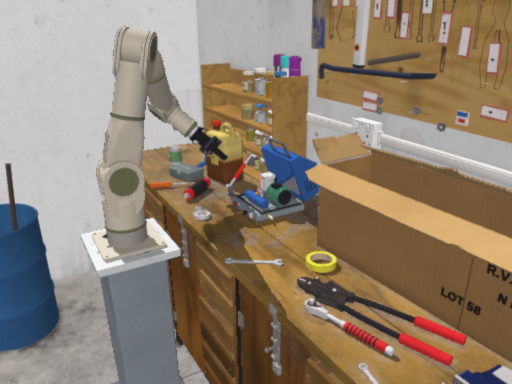

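```bash
python3 - <<'E'
from h import *
c,s=grab("wrist","w7b")
hsv=cv2.cvtColor(c["img"],cv2.COLOR_RGB2HSV)
m=cv2.inRange(hsv,(0,150,80),(8,255,255))|cv2.inRange(hsv,(172,150,80),(179,255,255));m[:100]=0;m[:,:225]=0;m[:,280:]=0;m[245:]=0
m=cv2.erode(m,np.ones((3,3)))
v,u=np.nonzero(m&(c["depth"]>0).astype(np.uint8)*255);P=pts(c,np.c_[u,v],s);P=P[abs(P[:,1]-np.median(P[:,1]))<.012]
r=cv2.fitLine(P.astype(np.float32),cv2.DIST_HUBER,0,.001,.001).ravel();print(r,np.degrees(np.arctan2(r[2],r[0])))
Rm,t=campose(c,s);vw=P.mean(0)-t;vw/=np.linalg.norm(vw);ctr=P.mean(0)+vw*.0068;print(len(P),ctr,np.degrees(np.arctan2(ctr[2]-.06,ctr[0]-.5125)))
for uv in ([262,93],[250,290],[235,312]):print(uv,pts(c,[uv],s)[0].round(3))
E
```

```text
[ 0.6617523  -0.01793676  0.74950796  0.5743699   0.16936144  0.13916603] 48.558212
859 [0.57237656 0.16806066 0.12700413] 48.21523400512826
[262, 93] [0.509 0.175 0.064]
[250, 290] [0.438 0.235 0.226]
[235, 312] [0.709 0.132 0.211]
```

```bash
python3 - <<'E'
from h import *
w1=[.50,.16,.34];R1=toolR(30,50,-10)
plan(w1,R1,7)
Rg=toolR(22);t=Rg.as_matrix()[:,2];print(bar(70));plan(bar(70)+t*(.019-.10),Rg,8,w1,R1)
E
```

```text
dist 0.1603 turn 40.2
[-0.327, -0.304, -0.358, -0.008, 0.02, 0.043]
[-0.338, -0.268, -0.376, -0.008, 0.02, 0.043]
[-0.345, -0.23, -0.395, -0.008, 0.02, 0.043]
[-0.347, -0.192, -0.413, -0.008, 0.02, 0.043]
[-0.346, -0.154, -0.43, -0.008, 0.02, 0.043]
[-0.34, -0.115, -0.446, -0.008, 0.02, 0.043]
[-0.33, -0.077, -0.461, -0.008, 0.02, 0.043]
[ 0.65722469 -0.004       0.29225925]
dist 0.2091 turn 50.8
[-0.606, -0.122, 0.211, 0.003, 0.013, 0.051]
[-0.622, -0.055, 0.195, 0.003, 0.013, 0.051]
[-0.629, 0.014, 0.177, 0.003, 0.013, 0.051]
[-0.628, 0.082, 0.159, 0.003, 0.013, 0.051]
[-0.62, 0.15, 0.141, 0.003, 0.013, 0.051]
[-0.604, 0.217, 0.123, 0.003, 0.013, 0.051]
[-0.581, 0.281, 0.105, 0.003, 0.013, 0.051]
[-0.55, 0.342, 0.087, 0.003, 0.013, 0.051]
```

```bash
python3 -m inch '[[-0.33,-0.3,-0.36,-0.008,0.02,0.043],[-0.34,-0.27,-0.38,-0.008,0.02,0.043],[-0.345,-0.23,-0.395,-0.008,0.02,0.043],[-0.347,-0.19,-0.41,-0.008,0.02,0.043],[-0.346,-0.15,-0.43,-0.008,0.02,0.043]]' -0.2
python3 -m inch '[[-0.34,-0.12,-0.45,-0.008,0.02,0.043],[-0.33,-0.08,-0.46,-0.008,0.02,0.043],[0,0,0,0,0,0]]'
python3 - <<'E'
from h import *
st()
Rg=toolR(22);t=Rg.as_matrix()[:,2];plan(bar(70)+t*(.019-.10),Rg,8)
E
```

```text
time: 15.28
ee_pos: [0.5064, 0.1697, 0.295]
eef_rot: [0.277, 0.913, -0.046, 0.297]
ft_force: [0.1, 0.5, 0.3]
width: 0.0349
time: 15.65
ee_pos: [0.5019, 0.1571, 0.3402]
eef_rot: [0.354, 0.896, 0.007, 0.268]
ft_force: [0.1, -0.4, -0.6]
width: 0.0349
t 15.65 p [0.5019 0.1571 0.3402] x [-0.605  0.639 -0.475] z [ 0.485 -0.177 -0.857] F [ 0.1 -0.4 -0.6] M [ 0.27  0.5  -0.02] w 0.0349 q [ 0.29 -0.24 -0.82  1.86  0.27  1.11  0.2 ]
dist 0.2057 turn 50.4
[-0.598, -0.113, 0.206, 0.003, 0.013, 0.051]
[-0.612, -0.048, 0.189, 0.003, 0.013, 0.051]
[-0.619, 0.019, 0.172, 0.003, 0.013, 0.051]
[-0.618, 0.085, 0.155, 0.003, 0.013, 0.051]
[-0.61, 0.151, 0.137, 0.003, 0.013, 0.051]
[-0.594, 0.216, 0.119, 0.003, 0.013, 0.051]
[-0.57, 0.278, 0.101, 0.003, 0.013, 0.051]
[-0.54, 0.338, 0.084, 0.003, 0.013, 0.051]
```

```bash
python3 -m inch '[[-0.6,-0.11,0.2,0.003,0.013,0.051],[-0.61,-0.05,0.19,0.003,0.013,0.051],[-0.62,0.02,0.17,0.003,0.013,0.051],[-0.62,0.085,0.155,0.003,0.013,0.051],[-0.61,0.15,0.14,0.003,0.013,0.051]]'
python3 -m inch '[[-0.59,0.22,0.12,0.003,0.013,0.051],[-0.57,0.28,0.1,0.003,0.013,0.051],[-0.54,0.34,0.08,0.003,0.013,0.051],[0,0,0,0,0,0]]'
python3 - <<'E'
from h import *
st()
Rg=toolR(22);t=Rg.as_matrix()[:,2];plan(bar(70)+t*(.019-.10),Rg,1);plan(bar(70)+t*.019,Rg,4)
c,s=grab("wrist","w8");print(proj(c,[bar(70),bar(70)+[0,.048,0],bar(70)-[0,.048,0]],s).round(1))
E
```

```text
time: 16.27
ee_pos: [0.5805, 0.0559, 0.3554]
eef_rot: [0.583, 0.786, 0.087, 0.188]
ft_force: [0.3, 0.1, 0.8]
width: 0.0348
time: 16.77
ee_pos: [0.6275, -0.0068, 0.365]
eef_rot: [0.699, 0.69, 0.131, 0.134]
ft_force: [0.0, 0.6, -1.1]
width: 0.035
t 16.77 p [ 0.6275 -0.0068  0.365 ] x [ 0.013  1.    -0.002] z [ 0.369 -0.006 -0.929] F [ 0.   0.6 -1.1] M [-0.01  0.37 -0.01] w 0.035 q [ 0.5   0.05 -0.6   1.56  0.07  1.17 -0.12]
dist 0.0037 turn 0.8
[0.071, 0.007, -0.06, -0.003, 0.003, -0.005]
dist 0.0977 turn 0.8
[0.021, 0.006, 0.61, -0.001, 0.001, -0.001]
[0.021, 0.005, 0.61, -0.001, 0.001, -0.001]
[0.02, 0.004, 0.61, -0.001, 0.001, -0.001]
[0.019, 0.003, 0.61, -0.001, 0.001, -0.001]
[[257.7 201. ]
 [257.1 144.3]
 [258.2 251.4]]
```

View pics/w8.png

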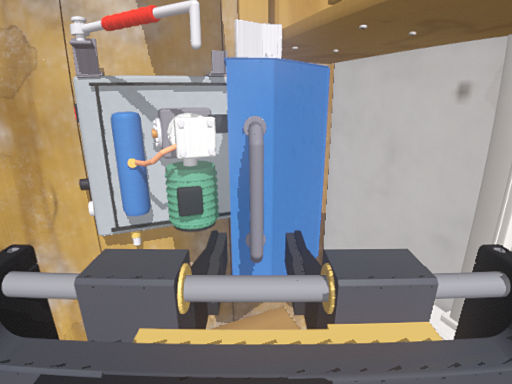

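The bar (u≈257, v 130–255) lies centred between the fingers, and the rod stands up at top left with its bend at (195,15).

```bash
python3 -m inch '[[0.02,0.005,0.61,0,0,-0.001],[0.02,0.005,0.61,0,0,-0.001],[0.02,0.005,0.61,0,0,-0.001],[0.02,0,0.58,0,0,-0.001],[0,0,0,0,0,0]]'
python3 -m inch '[[0,0,0,0,0,0],[0,0,0,0,0,0],[0,0,0,0,0,0],[0,0,0,0,0,0]]' -1 40
python3 - <<'E'
from h import *
st();phi_now();arc(list(range(67,46,-2)),[22]*11)
E
```

```text
time: 17.45
ee_pos: [0.6617, 0.001, 0.2749]
eef_rot: [0.693, 0.697, 0.13, 0.134]
ft_force: [0.2, -0.6, 0.6]
width: 0.0347
time: 17.95
ee_pos: [0.6627, 0.0006, 0.2779]
eef_rot: [0.693, 0.696, 0.132, 0.136]
ft_force: [-2.8, -0.6, 3.4]
width: 0.0111
t 17.95 p [6.627e-01 6.000e-04 2.779e-01] x [-0.004  1.    -0.008] z [ 0.372 -0.006 -0.928] F [-2.8 -0.6  3.4] M [ 0.04  0.46 -0.09] w 0.0111 q [ 0.46  0.16 -0.61  1.64  0.17  1.   -0.19]
bar [0.6557 0.0007 0.2956] phi 69.84 r 0.2581
67 [-0.112, -0.325, 0.053, -0.001, 0.003, 0.003]
65 [0.0, -0.221, -0.017, 0.0, 0.0, 0.0]
63 [0.0, -0.222, -0.009, 0.0, 0.0, 0.0]
61 [0.0, -0.222, -0.001, 0.0, 0.0, 0.0]
59 [0.0, -0.222, 0.007, 0.0, 0.0, 0.0]
57 [0.0, -0.222, 0.014, 0.0, 0.0, 0.0]
55 [0.0, -0.221, 0.022, 0.0, 0.0, 0.0]
53 [0.0, -0.22, 0.03, 0.0, 0.0, 0.0]
51 [0.0, -0.219, 0.037, 0.0, 0.0, 0.0]
49 [0.0, -0.217, 0.045, 0.0, 0.0, 0.0]
47 [0.0, -0.216, 0.053, 0.0, 0.0, 0.0]
```

```bash
python3 -m inch '[[0,-0.16,-0.015,0,0,0],[0,-0.17,-0.015,0,0,0],[0,-0.22,-0.015,0,0,0],[0,-0.22,-0.01,0,0,0],[0,-0.22,0,0,0,0]]'
python3 -c "
from h import *
st();phi_now()"
python3 -m inch '[[0,-0.22,0.007,0,0,0],[0,-0.22,0.014,0,0,0],[0,-0.2,0.02,0,0,0],[0,-0.15,0.015,0,0,0]]'
python3 -c "
from h import *
st();phi_now()
grab('wrist','w9');grab('side','s9');grab('scene','sc9')"
```

```text
time: 18.58
ee_pos: [0.6247, 0.0009, 0.2647]
eef_rot: [0.692, 0.696, 0.132, 0.136]
ft_force: [0.9, 1.4, 4.9]
width: 0.0108
t 18.57 p [0.6247 0.0009 0.2647] x [-0.004  1.    -0.007] z [ 0.372 -0.005 -0.928] F [0.9 1.4 4.9] M [ 0.44 -0.4   0.15] w 0.0108 q [ 0.49  0.07 -0.61  1.75  0.11  0.96 -0.15]
bar [0.6176 0.001  0.2824] phi 60.88000000000001 r 0.2575
time: 19.08
ee_pos: [0.5958, 0.001, 0.2501]
eef_rot: [0.692, 0.696, 0.131, 0.135]
ft_force: [2.5, 6.3, 1.2]
width: 0.0106
t 19.07 p [0.5958 0.001  0.2501] x [-0.005  1.    -0.007] z [ 0.37  -0.004 -0.929] F [2.5 6.3 1.2] M [ 1.23 -0.38  0.42] w 0.0106 q [ 0.51  0.01 -0.61  1.83  0.06  0.93 -0.12]
bar [0.5887 0.0011 0.2677] phi 53.660000000000004 r 0.2573
```

View pics/w9.png

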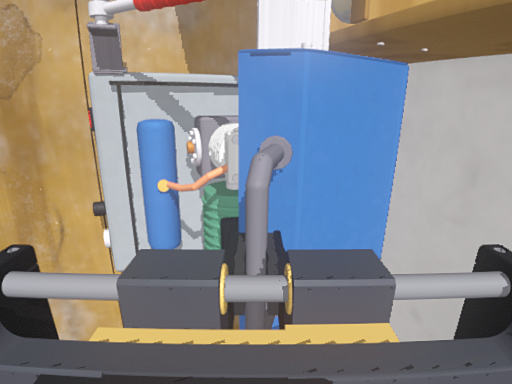

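```bash
python3 -c "
import cv2,numpy as np
a=cv2.imread('pics/s9.png')[120:230,200:330];b=cv2.imread('pics/sc9.png')[120:240,235:365]
cv2.imwrite('pics/z9.png',np.hstack([cv2.resize(a,(390,400),interpolation=2),cv2.resize(b,(390,400),interpolation=2)]))"
```

```text
(no output)
```

View pics/z9.png

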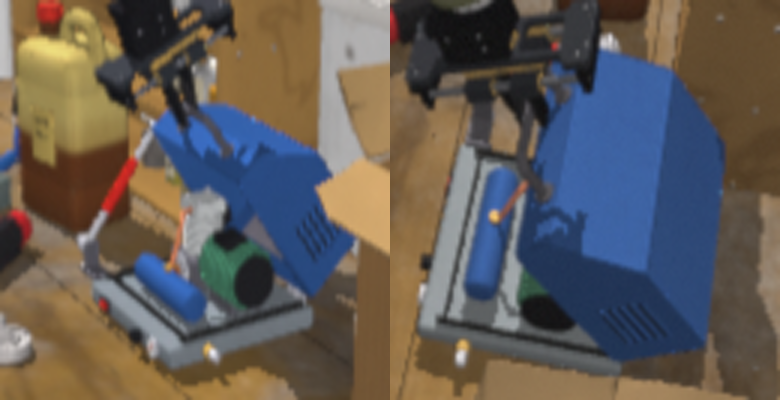

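The rod's upper end at (150,125) meets the hood's left edge in the side view, as expected just before engagement. I'll go on slowly and watch the force.

```bash
python3 -m inch '[[0,-0.11,0.015,0,0,0],[0,-0.11,0.015,0,0,0],[0,-0.11,0.016,0,0,0],[0,-0.11,0.018,0,0,0]]'
python3 -c "
from h import *
st();phi_now()"
python3 -m inch '[[0,-0.11,0.02,0,0,0],[0,-0.11,0.022,0,0,0],[0,0,0,0,0,0]]'
python3 -c "
from h import *
st();phi_now()"
```

```text
time: 19.73
ee_pos: [0.5803, 0.0011, 0.2406]
eef_rot: [0.692, 0.697, 0.131, 0.135]
ft_force: [4.2, 7.2, -2.2]
width: 0.011
t 19.73 p [0.5803 0.0011 0.2406] x [-0.005  1.    -0.006] z [ 0.37  -0.004 -0.929] F [ 4.2  7.2 -2.2] M [ 1.37 -0.54  0.43] w 0.011 q [ 0.52 -0.02 -0.61  1.88  0.03  0.91 -0.1 ]
bar [0.5732 0.0012 0.2582] phi 49.620000000000005 r 0.2574
time: 20.1
ee_pos: [0.5723, 0.0012, 0.2352]
eef_rot: [0.692, 0.697, 0.131, 0.134]
ft_force: [2.7, 6.1, -2.9]
width: 0.0107
t 20.1 p [0.5723 0.0012 0.2352] x [-0.005  1.    -0.006] z [ 0.369 -0.004 -0.93 ] F [ 2.7  6.1 -2.9] M [ 1.5  -0.22  0.47] w 0.0107 q [ 0.52 -0.04 -0.61  1.9   0.02  0.9  -0.09]
bar [0.5653 0.0013 0.2529] phi 47.480000000000004 r 0.2576
```

```bash
python3 -m inch '[[0,-0.1,0.022,0,0,0],[0,-0.1,0.022,0,0,0],[0,0,0,0,0,0]]'
python3 -c "
from h import *
st();phi_now()"
python3 -m inch '[[0,-0.06,0.014,0,0,0],[0,-0.04,0.01,0,0,0],[0,0,0,0,0,0]]'
python3 -c "
from h import *
st();phi_now()"
```

```text
time: 20.48
ee_pos: [0.5654, 0.0012, 0.2303]
eef_rot: [0.692, 0.697, 0.131, 0.134]
ft_force: [5.2, 8.4, -6.9]
width: 0.0104
t 20.48 p [0.5654 0.0012 0.2303] x [-0.005  1.    -0.006] z [ 0.368 -0.004 -0.93 ] F [ 5.2  8.4 -6.9] M [ 1.58 -0.34  0.6 ] w 0.0104 q [ 0.52 -0.05 -0.6   1.92  0.01  0.89 -0.08]
bar [0.5584 0.0013 0.2479] phi 45.61 r 0.2578
time: 20.85
ee_pos: [0.5638, 0.0012, 0.2292]
eef_rot: [0.692, 0.696, 0.132, 0.136]
ft_force: [14.5, 6.9, -8.1]
width: 0.0109
t 20.85 p [0.5638 0.0012 0.2292] x [-0.005  1.    -0.006] z [ 0.372 -0.003 -0.928] F [14.5  6.9 -8.1] M [ 1.58 -2.01  0.5 ] w 0.0109 q [ 0.52 -0.06 -0.6   1.93  0.    0.88 -0.08]
bar [0.5567 0.0013 0.2468] phi 45.150000000000006 r 0.258
```

```bash
python3 -m inch '[[0,-0.04,0.02,0,0,0],[0,0,0,0,0,0]]'
python3 -c "
from h import *
st();phi_now()
a,_=grab('side','s10');b,_=grab('scene','sc10');grab('wrist','w10')
import numpy as np,cv2
a=a['img'][120:230,200:330,::-1];b=b['img'][120:240,235:365,::-1]
cv2.imwrite('pics/z10.png',np.hstack([cv2.resize(a,(390,400),interpolation=2),cv2.resize(b,(390,400),interpolation=2)]))"
```

```text
time: 21.1
ee_pos: [0.5637, 0.0012, 0.229]
eef_rot: [0.692, 0.696, 0.133, 0.137]
ft_force: [16.4, 6.6, -4.7]
width: 0.0113
t 21.1 p [0.5637 0.0012 0.229 ] x [-0.005  1.    -0.006] z [ 0.375 -0.003 -0.927] F [16.4  6.6 -4.7] M [ 1.52 -2.63  0.53] w 0.0113 q [ 0.52 -0.06 -0.6   1.94 -0.    0.87 -0.08]
bar [0.5565 0.0013 0.2466] phi 45.1 r 0.258
```

View pics/z10.png

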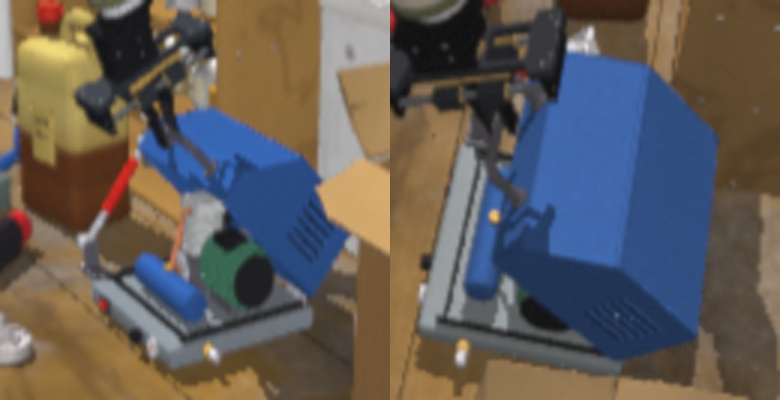

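View pics/w10.png

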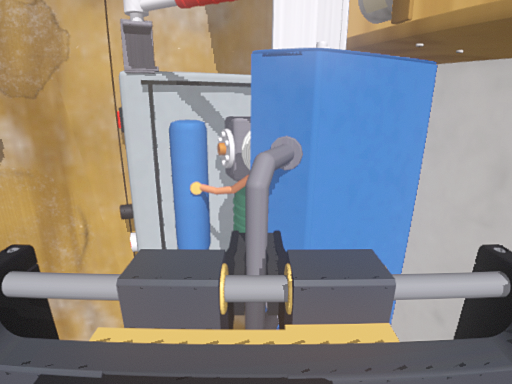

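The hood stopped at about 45° and the force rose, so the tip appears seated. I'll ease off and open only a little, so the fingers still catch the bar if it isn't.

```bash
python3 -m inch '[[0,0.03,-0.005,0,0,0],[0,0.02,0,0,0,0]]'
python3 -c "
from h import *
st();phi_now()"
python3 -m inch '[[0,0,0,0,0,0],[0,0,0,0,0,0],[0,0,0,0,0,0]]' -0.45
python3 -c "
from h import *
st();phi_now()
c,s=grab('wrist','w11')
b,_=grab('side','s11');b=b['img'][120:230,200:330,::-1]
cv2.imwrite('pics/z11.png',np.hstack([cv2.resize(c['img'][:,:,::-1],(480,400)),cv2.resize(b,(320,400),interpolation=2)]))"
```

```text
time: 21.5
ee_pos: [0.564, 0.0012, 0.2292]
eef_rot: [0.692, 0.697, 0.132, 0.135]
ft_force: [2.0, 6.9, 1.2]
width: 0.0108
t 21.5 p [0.564  0.0012 0.2292] x [-0.005  1.    -0.006] z [ 0.371 -0.004 -0.929] F [2.  6.9 1.2] M [ 1.54 -0.38  0.56] w 0.0108 q [ 0.52 -0.06 -0.6   1.93  0.    0.88 -0.08]
bar [0.5569 0.0013 0.2468] phi 45.190000000000005 r 0.2579
time: 21.88
ee_pos: [0.5634, -0.0009, 0.2289]
eef_rot: [0.693, 0.696, 0.131, 0.136]
ft_force: [0.9, -0.1, -0.2]
width: 0.0234
t 21.88 p [ 0.5634 -0.0009  0.2289] x [-0.003  1.    -0.008] z [ 0.37  -0.006 -0.929] F [ 0.9 -0.1 -0.2] M [-0.02  0.33  0.02] w 0.0234 q [ 0.52 -0.06 -0.6   1.93  0.    0.88 -0.08]
bar [ 0.5564 -0.0007  0.2465] phi 45.06 r 0.258
```

View pics/z11.png

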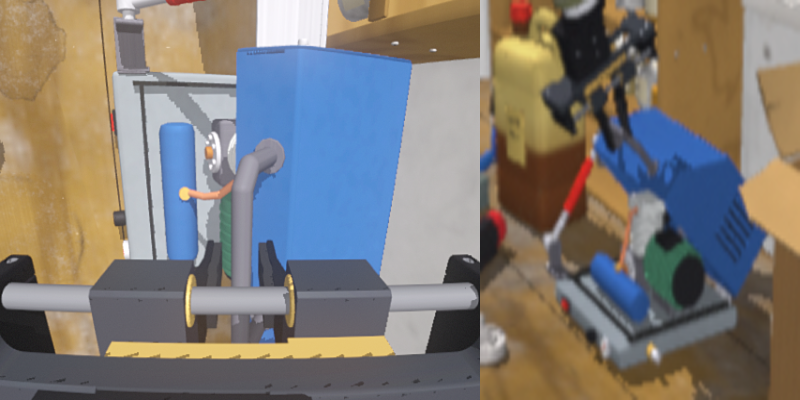

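The bar (242,270) sits free between the fingers with a gap on both sides and no force, so the rod carries the hood. Withdrawing.

```bash
python3 -m inch '[[0,0,0,0,0,0],[0,0,0,0,0,0]]' -0.2
python3 -m inch '[[0,0,-0.3,0,0,0],[0,0,-0.5,0,0,0],[0,0,-0.8,0,0,0],[0,0,-0.8,0,0,0],[0,0,-0.8,0,0,0]]'
python3 - <<'E'
from h import *
st();c,s=grab("wrist","w12");print(proj(c,[bar(45),bar(45)+[0,.048,0],bar(45)-[0,.048,0]],s).round(1))
R1=toolR(20,60,-20);plan([.48,.21,.30],R1,8)
E
```

```text
time: 22.22
ee_pos: [0.5639, -0.0002, 0.2295]
eef_rot: [0.693, 0.696, 0.131, 0.136]
ft_force: [-0.2, -0.2, 0.5]
width: 0.0328
time: 22.85
ee_pos: [0.5158, 0.0009, 0.3503]
eef_rot: [0.692, 0.696, 0.132, 0.136]
ft_force: [-0.7, 0.1, -0.2]
width: 0.0351
t 22.85 p [0.5158 0.0009 0.3503] x [-0.004  1.    -0.008] z [ 0.372 -0.006 -0.928] F [-0.7  0.1 -0.2] M [-0.03  0.31  0.01] w 0.0351 q [ 0.54 -0.24 -0.53  1.82 -0.13  1.15  0.03]
[[256.4 196.5]
 [256.8 147.1]
 [256.1 241.1]]
dist 0.219 turn 62.8
[0.655, -0.165, 0.112, 0.013, -0.017, -0.062]
[0.674, -0.076, 0.091, 0.013, -0.017, -0.062]
[0.681, 0.014, 0.067, 0.013, -0.017, -0.062]
[0.675, 0.104, 0.041, 0.013, -0.017, -0.062]
[0.657, 0.191, 0.013, 0.013, -0.017, -0.062]
[0.627, 0.274, -0.017, 0.013, -0.017, -0.062]
[0.585, 0.352, -0.047, 0.013, -0.017, -0.062]
[0.533, 0.423, -0.078, 0.013, -0.017, -0.062]
```

View pics/w12.png

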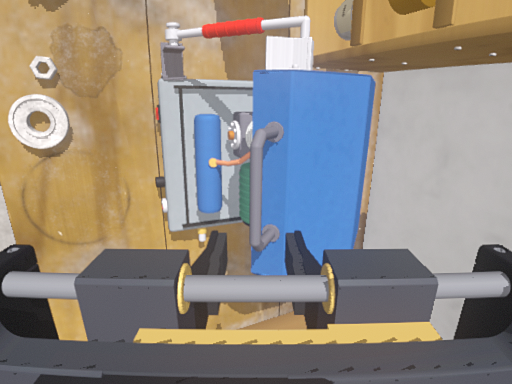

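```bash
python3 -m inch '[[0.65,-0.16,0.1,0.013,-0.017,-0.062],[0.67,-0.08,0.08,0.013,-0.017,-0.062],[0.68,0.01,0.06,0.013,-0.017,-0.062],[0.67,0.1,0.04,0.013,-0.017,-0.062],[0.66,0.19,0,0.013,-0.017,-0.062]]'
python3 -m inch '[[0.63,0.27,-0.02,0.013,-0.017,-0.062],[0.58,0.35,-0.05,0.013,-0.017,-0.062],[0.53,0.42,-0.1,0.013,-0.017,-0.062],[0,0,0,0,0,0]]'
python3 - <<'E'
from h import *
st();c,s=grab("wrist","w13")
tip=np.array([.5125+.1796*np.cos(.838),.142,.06+.1796*np.sin(.838)]);print(tip,proj(c,[tip],s))
E
```

```text
time: 23.52
ee_pos: [0.4924, 0.1316, 0.3168]
eef_rot: [0.449, 0.874, -0.027, 0.185]
ft_force: [0.0, -0.1, -1.9]
width: 0.0346
time: 24.02
ee_pos: [0.4771, 0.2118, 0.2964]
eef_rot: [0.276, 0.932, -0.12, 0.202]
ft_force: [0.7, -0.4, 0.3]
width: 0.0345
t 24.02 p [0.4771 0.2118 0.2964] x [-0.766  0.466 -0.444] z [ 0.311 -0.336 -0.889] F [ 0.7 -0.4  0.3] M [ 0.43  0.28 -0.05] w 0.0345 q [ 0.19  0.12 -1.07  1.7   0.58  1.47  0.03]
[0.63264356 0.142      0.19349788] [[289.83130263 263.40135189]]
```

View pics/w13.png

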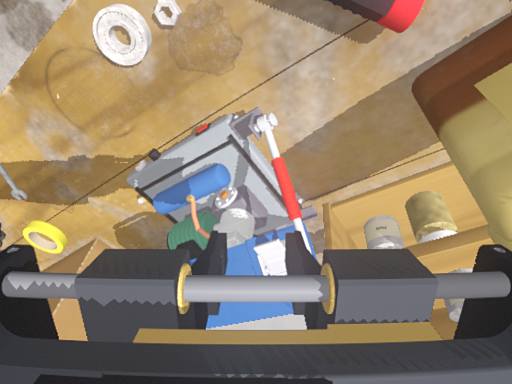

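```bash
python3 -m inch '[[0.3,0,-0.3,0,0.06,0],[0.3,0,-0.3,0,0.06,0],[0.3,0,-0.3,0,0.06,0],[0,0,0,0,0,0]]' 
python3 - <<'E'
from h import *
st();c,s=grab("wrist","w14")
tip=np.array([.5125+.1796*np.cos(.838),.142,.06+.1796*np.sin(.838)]);print(tip,proj(c,[tip],s))
E
```

```text
time: 24.58
ee_pos: [0.4441, 0.2353, 0.3196]
eef_rot: [0.299, 0.952, -0.066, 0.026]
ft_force: [0.2, 0.5, 0.5]
width: 0.0349
t 24.57 p [0.4441 0.2353 0.3196] x [-0.819  0.566 -0.089] z [ 0.01  -0.141 -0.99 ] F [0.2 0.5 0.5] M [ 0.2  -0.14 -0.01] w 0.0349 q [ 0.27  0.2  -1.06  1.53  0.28  1.61  0.17]
[0.63264356 0.142      0.19349788] [[292.29678845 335.64006627]]
```

Wrong way; I'll turn it back the other way.

```bash
python3 -m inch '[[0,0,-0.2,0,-0.07,0],[0,0,-0.2,0,-0.07,0],[0,0,-0.2,0,-0.07,0],[0,0,-0.2,0,-0.07,0],[0,0,-0.2,0,-0.07,0]]' 
python3 -m inch '[[0,0,0,0,-0.04,0],[0,0,0,0,0,0]]'
python3 - <<'E'
from h import *
st();c,s=grab("wrist","w14")
tip=np.array([.5125+.1796*np.cos(.838),.142,.06+.1796*np.sin(.838)]);q=proj(c,[tip],s)[0];print(q)
x,y=int(q[0]),int(q[1]);x0=max(0,x-80);y0=max(0,y-70)
cv2.imwrite("pics/w14z.png",cv2.resize(c["img"][y0:y0+140,x0:x0+160,::-1],None,fx=4,fy=4,interpolation=2));print(x0,y0)
E
```

```text
time: 25.25
ee_pos: [0.4322, 0.2493, 0.3562]
eef_rot: [0.252, 0.878, -0.168, 0.37]
ft_force: [-0.6, 0.0, -0.6]
width: 0.0344
time: 25.5
ee_pos: [0.4316, 0.2496, 0.3542]
eef_rot: [0.243, 0.864, -0.179, 0.402]
ft_force: [0.9, -0.2, -0.1]
width: 0.035
t 25.5 p [0.4316 0.2496 0.3542] x [-0.558  0.277 -0.782] z [ 0.608 -0.505 -0.612] F [ 0.9 -0.2 -0.1] M [ 0.6   0.61 -0.03] w 0.035 q [-0.08  0.13 -1.17  1.79  0.95  1.7  -0.32]
[284.99706684 171.72061797]
204 101
```

View pics/w14z.png

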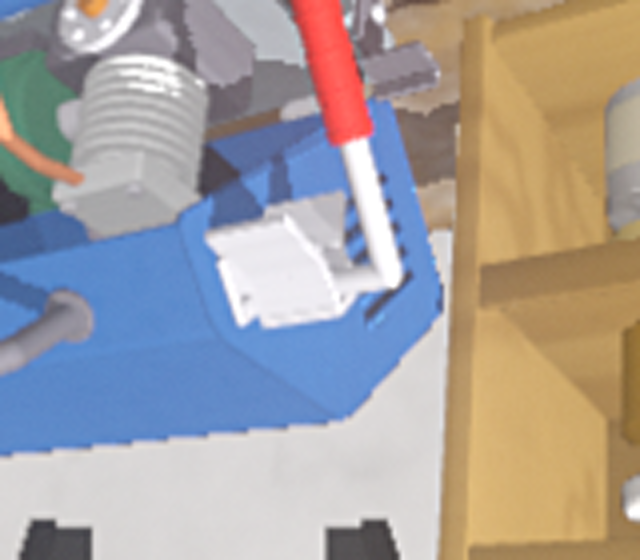

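The bent tip (crop 350–400,280) goes into the white channel bracket on the hood. One numerical check of the hood and rod angles.

```bash
python3 - <<'E'
from h import *
c,s=grab("scene","sc15")
hsv=cv2.cvtColor(c["img"],cv2.COLOR_RGB2HSV)
m=cv2.inRange(hsv,(100,120,40),(125,255,255)); m[:125]=0;m[240:]=0;m[:,:240]=0;m[:,360:]=0
def top(c):
    v,u=np.nonzero(m&(c["depth"]>0).astype(np.uint8)*255);P=pts(c,np.c_[u,v]);P=P[(P[:,2]>.1)&(abs(P[:,1])<.1)]
    rng=np.random.default_rng(0);best=None
    for _ in range(400):
        a,b,d=P[rng.choice(len(P),3,False)];n=np.cross(b-a,d-a)
        if np.linalg.norm(n)<1e-6: continue
        n/=np.linalg.norm(n);k=abs((P-a)@n)<.003
        if best is None or k.sum()>best.sum():best=k
    Q=P[best];n=np.linalg.svd(Q-Q.mean(0))[2][2];n*=np.sign(n[2]);print(len(P),best.sum(),n.round(3),"tilt",np.degrees(np.arctan2(n[0],n[2])).round(2),Q.mean(0).round(3))
    P2=P[~best];return P2
top(c)
c0=dict(np.load("pics/scene0.npz"));m=cv2.inRange(cv2.cvtColor(c0["img"],cv2.COLOR_RGB2HSV),(100,120,40),(125,255,255));m[:140]=0;m[235:]=0;m[:,:240]=0;m[:,330:]=0
top(c0)
c,s=grab("wrist","w15")
hsv=cv2.cvtColor(c["img"],cv2.COLOR_RGB2HSV)
m=cv2.inRange(hsv,(0,150,80),(8,255,255))|cv2.inRange(hsv,(172,150,80),(179,255,255));m[150:]=0;m[:,:240]=0;m[:,320:]=0
m=cv2.erode(m,np.ones((3,3)))
v,u=np.nonzero(m&(c["depth"]>0).astype(np.uint8)*255);P=pts(c,np.c_[u,v],s);P=P[abs(P[:,1]-np.median(P[:,1]))<.012]
r=cv2.fitLine(P.astype(np.float32),cv2.DIST_HUBER,0,.001,.001).ravel()
Rm,t=campose(c,s);vw=P.mean(0)-t;vw/=np.linalg.norm(vw);ctr=P.mean(0)+vw*.0068;print("rod",np.degrees(np.arctan2(r[2],r[0])),len(P),ctr,np.degrees(np.arctan2(ctr[2]-.06,ctr[0]-.5125)))
E
```

```text
3336 1387 [0.011 0.004 1.   ] tilt 0.65 [ 0.653 -0.004  0.222]
2877 1682 [-0.01  -0.004  1.   ] tilt -0.55 [ 0.645 -0.004  0.16 ]
rod 48.34805 469 [0.57175824 0.1687843  0.12584885] 48.01553748639505
```

View pics/sc15.png

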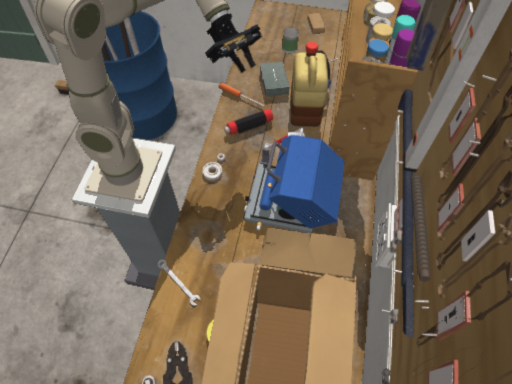

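```bash
python3 -c "
from bench import close_job
print(close_job())"
```

```text
the job is handed in; nothing more can be done
None
```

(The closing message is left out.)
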